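Slide the cover plate out of its rack and cover the ring tub

ROBOT

A 6-joint arm with a two-finger parallel gripper is mounted at the origin on a cart in front of the work surface, level with it; the furniture and walls round the work are solid. World frame = base frame: x ahead of the robot, y to its left, z up, the work surface at z = 0. Lengths are in m, angles in rad, forces in N, time in s.
With the tool pointing down it reaches from about 0.3 to 0.875 m from the base axis. Payload 6.4 kg.
Tool frame: the origin (TCP) lies on the centre line of the jaws, within the pads' length; the fingertips stand tcp_to_tips ahead of it and the grasp point (between the pads) lies 5 mm behind it (tcp_to_tips is the distance from the TCP to the fingertips, in m); x points along the fingers, y is the direction in which the jaws open and shut, and the axes are right-handed (so a half turn about x gives the same grasp; the last joint's range is limited). The gripper opens to 88 mm and grips with 3 to 60 N. Pads are 18 mm wide; open, the fingers measure 123 mm over their backs; the gripper's body (75 mm by 187 mm) begins 45 mm behind the grasp point.
Start: joints at [1.087, 0.181, 1.607, -0, 1.354, -0.206], TCP at [0.158, 0.553, 0.253] pointing down, gripper open.
Joint ranges: [-2.99, 2.99], [-0.89, 2.07], [0.3, 2.58], [-1.14, 4.28], [0, 2.63], [-3.12, 3.12]. Speed limits (rad/s): [2.57, 2.57, 3.01, 3.14, 3.14, 3.14].

INTERFACE

Orientations are given as a rotation vector (axis times angle).
In Python, from station import sense, camera, job_done, recognise, tcp_to_tips gives the robot as it stands. The module is installed in compiled form; this text tells all that it offers.
- The arm moves only by the tool step_arm, never from a script. Its argument "increments" is a list of rows, each an object of numbers: "x", "y", "z": the shift along the tool's x, y, z in units of 40 mm (1.0 is 40 mm); "turn": the turn about the tool's x in units of 6 degrees (1.0 is 6 degrees); "hand": the opening, from 0 (shut) to 1 (fully open). In form: [{"x": .., "y": .., "z": .., "turn": .., "hand": ..}, ...]. A call has 1 to 8 rows; each row is the pose to reach, as a shift and turn from the pose measured when the call began, along the tool's axes at that moment; what a row does not reach only later rows make up. A row lasts 1/12 s, in which the tool goes at most 41.7 mm and 7.16 degrees, less where a joint would pass 70% of its speed; a pose out of reach is approached as far as the arm can. A call with a gripper value outside its range is refused whole. The fingers move at their own pace and stop on an object; "force" is the grip in N (left out, the last holds). Time passes only in rows, so rows that repeat a pose let the fingers close. It gives the time, the measured TCP pose, the force and the opening at its end, in the units of the state.
- sense(): the state, without advancing time (a new reading comes with each control period).
- camera(name): name is "side" or "top" or "wrist"; returns a dict with "color" (400x640x3 uint8, red, green, blue), "range_z" (400x640 float32, m along the optical axis (not along the pixel's ray), 0 where there is no reading), "fx", "fy", "cx", "cy" (pixels), "R" (3x3) and "t" (3): a world point X has camera coordinates R X + t; the wrist camera has in their place "hand_eye" (4x4, takes a point from camera to tool coordinates, whose origin is the TCP and whose axes are the tool frame's). Camera axes: x right, y down, z forward; pixel columns grow to the right and rows downward; lengths in m; the calibration is good to about 2 mm. A picture is of the moment at which its call begins: read the wrist's pose just before it.
- job_done(): hands the job in, once; it reports no verdict.
Trained networks look in a picture, given as the dict that the camera call returned (one of the last four; its "shot" number tells which), for a name from the list of things; names that differ only in an ending like _2 or _b are one class to them, and where a whole thing is asked for, a point or a joint stands for the part that bears it (a point fixed in the world has none). Each returns a list of dicts, best first, with "score" (0 to 1); they miss things now and then, are a little off and sometimes report something else, mostly with a low value. They report only what shows in the picture. A call takes as long as a camera call.
- recognise(target, picture): "box" ([left, top, right, bottom] in pixels, round what is visible of it).
The state is a dict: "t": time; "joints": joint angles; "dq": joint speeds; "joint_torque": joint torques, N m; "tool_pos": TCP position; "tcp_rot": TCP orientation; "contact_force": force on the tool from outside, world axes, zero at the start; "wrist_torque": the same for the moment, N m; "finger_gap": finger opening in m.
Only numpy, scipy, OpenCV 4.12 (cv2) and the standard library are available. Lean on these libraries where they do the work, as an engineer would, in place of code of your own. Each camera call takes 0.05 s, during which the arm holds its last target.

TASK

Press a fingertip on the flat cover plate lying in its storage rack, firmly enough to drag it but without leaning hard on it, and slide it out of the open end until about a third of it overhangs while it still lies level in the rack. Then grip the overhanging end by its sides, lift the plate out, lay it flat on top of the open tub that holds the sealing rings so that it covers the opening, centred and lined up with the tub, and let go. Do not drop the plate, and leave the spanner, glasses and grease tube alone.

Things in the scene. Friction and masses are not known exactly. Their poses are not given: they have to be found in the camera images.
- plate_center (a point): centre (half-way up) of the cover plate: plain steel, 130 (x) x 64 (y) x 8 mm (z), 0.13 to 0.25 kg, four small dark dots near the corners. x axis along its length, z up. It lies loose in the rack's channel, its front edge (-65 mm along x) 6 to 13 mm inside the open end, its rear edge 2 to 9 mm from the rear wall.
- plate_front (a point): middle (half-way up) of the plate's front edge, the one nearest the rack's open end; axes as plate_center.
- plate: the same plate; origin at the centre of its underside, axes as plate_center. On the rack's floor its friction is about 0.12; rubber fingertips grip its top much better, so pressing with about 8 to 20 N drags it. More than 80 N between plate and rack is leaning hard. Overhanging by more than 65 mm it would tip out.
- rack: fixed aluminium storage rack; origin at table level under the channel's middle, z up. Channel 145 mm long in x (-72.5 to +72.5), 69 mm wide in y, white slippery plastic floor 46 mm above the table. Side cheeks and rear wall (at +x), 8 mm thick, rise to 62 mm, 8 mm above the plate's top, and keep fingers from the plate's edges.
- rack_mouth (a point): middle of the floor's edge at the rack's open end (-x end), 46 mm above the table; axes as the rack's. Floor and cheeks end here; beyond, towards the robot, is free space down to the table. A fixed hose crosses between robot and rack 0.53 m above the table: reach in beneath it, low, the hand tilted 20 to 40 degrees so that the fingers point down and away from the robot.
- tub_rim (a point): centre of the opening of the fixed grey tub, at rim height, 50 mm above the table. Outside 104 (x) x 50 (y) mm, walls 5 mm, two sealing rings inside; x axis along its length. Flat on the rim, the plate's centre is 4 mm above this point and it reaches 13 mm past the tub at each end, 7 mm at each side. Either way round is right.
- spanner: bystander, to be left where it is: adjustable spanner, 158 x 34 x 10 mm, lying flat
- safety_glasses: bystander, to be left where it is: folded black safety glasses, 131 x 42 x 27 mm
- grease_tube: bystander, to be left where it is: white grease tube with blue cap, 116 x 37 x 26 mm, lying flat; it lies beside the tall fixed blue pump (x 0.35 to 0.65 m, y below -0.06 m, 0.2 m high, its neck and hose higher), which must be gone round.

How it is judged:
On the way, in this order (a step that is already met when the one before it is completed fails the run):
1. the plate overhangs the rack's open end by 28 to 62 mm while it still lies level on the rack's floor (x of plate_front in the frame of rack between -0.1345 and -0.1005 m and angle between plate_center's own z axis and vertical below 0.04 rad and height (world z) of plate_center below 0.0525 m), for 0.2 s.
2. the plate is lifted clear of the rack, between the fingers (height (world z) of plate_center above 0.075 m and contact force between the fingers and plate above 1 N), for 0.2 s.
At the end, for the whole second after the job is handed in: The plate lies flat and still on the tub's rim, released, its centre within 12 mm of the tub's centre lengthwise and 9 mm across, in line with the tub within 0.12 rad (7 degrees), either way round (x of plate_center in the frame of tub_rim between -0.012 and 0.012 m and y of plate_center in the frame of tub_rim between -0.009 and 0.009 m and z of plate_center in the frame of tub_rim between 0.001 and 0.008 m and angle between the x axis of plate_center and the x axis of tub_rim, either way round below 0.12 rad and angle between plate_center's own z axis and vertical below 0.05 rad and linear speed of plate below 0.02 m/s and contact force between the fingers and plate below 0.1 N); the robot touches nothing.
It fails at once if the plate is dropped or flung: it moves faster than 0.5 m/s while no finger touches it (linear speed of plate above 0.5 m/s and contact force between the fingers and plate below 0.05 N).
It fails at once if the plate falls on the table (height (world z) of plate_center below 0.03 m).
It fails at once if the plate is pressed on the rack with more than 80 N (contact force between plate and rack above 80 N).
It fails at once if the spanner, the glasses or the grease tube is moved by more than 20 mm (distance of any of spanner, safety_glasses, grease_tube from where it was at the start of the episode above 0.02 m).
It also fails if it takes over 51 s, if anything falls off the work surface, if the arm or the gripper's body presses on something with over 40 N, if the wrist force passes 120 N, or if a joint passes its speed limit or range.

## Working session

There is one attempt and no reset: what is moved stays moved. The work goes in short steps, Python scripts to look and compute and a tool call to move; the robot and the scene stay as the last step left them, time stands still between calls to the robot, and variables do not carry over. Pictures are saved under pics/ and viewed, and the job is handed in when it is done.

Besides the shell and the picture viewer there is one more tool, called after "Request:" as name([rows], argument=value, ...), one row to a line, values as JSON. step_arm: Moves the arm, as the interface text tells. Its arguments: {"type":"object","properties":{"increments":{"type":"array","items":{"type":"object","properties":{"x":{"type":"number"},"y":{"type":"number"},"z":{"type":"number"},"turn":{"type":"number"},"hand":{"type":"number"}}}},"force":{"type":"number"}},"required":["increments"]}

```bash
mkdir -p pics; cat > h.py <<'E'
import numpy as np, cv2
from scipy.spatial.transform import Rotation as Ro
from station import *
def save(c,n): cv2.imwrite(f'pics/{n}.png',c['color'][:,:,::-1])
def world(c,u,v,z=None):
    d=c['range_z'][int(round(v)),int(round(u))]
    p=np.array([(u-c['cx'])/c['fx']*d,(v-c['cy'])/c['fy']*d,d])
    return c['R'].T@(p-c['t'])
def cloud(c):
    d=c['range_z'].astype(float);v,u=np.mgrid[:400,:640]
    p=np.stack([(u-c['cx'])/c['fx']*d,(v-c['cy'])/c['fy']*d,d],-1)
    w=(p-c['t'])@c['R']; w[d==0]=np.nan
    return w
def rayz(c,u,v,z):
    r=c['R'].T@np.array([(u-c['cx'])/c['fx'],(v-c['cy'])/c['fy'],1.]);o=-c['R'].T@c['t']
    return o+r*(z-o[2])/r[2]
E
python3 - <<'E'
from h import *
s=sense()
print({k:np.round(v,3) for k,v in s.items()}, tcp_to_tips)
print(np.round(Ro.from_rotvec(s['tcp_rot']).as_matrix(),3))
for n in ['top','side']:
    c=camera(n); save(c,n+'0'); print(n,c['R'].round(3),c['t'],c['fx'])
    w=cloud(c)
    for k in ['plate','rack','tub_rim','spanner','safety_glasses','grease_tube']:
        try: r=recognise(k,c)
        except Exception as e: print(k,e); continue
        for q in r[:2]:
            b=q['box']; u,v=(b[0]+b[2])/2,(b[1]+b[3])/2
            print(n,k,round(q['score'],2),np.round(b),world(c,u,v).round(3))
    np.save('cl_'+n,w)
E
```

```text
{'t': np.float64(0.0), 'joints': array([ 1.087,  0.182,  1.608, -0.   ,  1.354, -0.206]), 'dq': array([ 0.   , -0.001, -0.002,  0.   , -0.001,  0.001]), 'joint_torque': array([-1.0000e-03, -4.3386e+01, -3.4185e+01,  7.0000e-02,  3.8000e-02,
       -0.0000e+00]), 'tool_pos': array([0.157, 0.553, 0.252]), 'tcp_rot': array([ 0.217,  1.56 , -0.219]), 'contact_force': array([0.245, 0.068, 0.131]), 'wrist_torque': array([ 0.002, -0.021,  0.02 ]), 'finger_gap': np.float64(0.088)} 0.014
[[-0.001  0.274  0.962]
 [-0.002  0.962 -0.274]
 [-1.    -0.002 -0.   ]]
top [[-0.007 -1.    -0.028]
 [-0.994  0.009 -0.105]
 [ 0.105  0.027 -0.994]] [0.19413402 0.43329514 0.93137568] 495.19165964635994
top rack 0.96 [247.  68. 310. 154.] [0.588 0.26  0.055]
top tub_rim 0.85 [345.  83. 380. 140.] [0.598 0.096 0.003]
top tub_rim 0.69 [258.  78. 300. 147.] [0.586 0.259 0.053]
top safety_glasses 0.64 [203. 235. 237. 257.] [0.333 0.376 0.021]
top grease_tube 0.62 [391. 184. 445. 199.] [ 0.436 -0.007  0.02 ]
side [[-1.    -0.018 -0.013]
 [ 0.003  0.47  -0.883]
 [ 0.022 -0.883 -0.47 ]] [ 0.44677879 -0.02037857  1.03407951] 427.59390154219886
side plate 0.77 [204. 216. 276. 239.] [0.593 0.265 0.054]
side rack 0.62 [194. 212. 284. 274.] [0.587 0.307 0.048]
side tub_rim 0.92 [228. 185. 280. 214.] [0.59  0.132 0.041]
side spanner 0.59 [340. 214. 355. 251.] [0.393 0.215 0.01 ]
side safety_glasses 0.69 [375. 252. 403. 306.] [0.331 0.376 0.025]
side safety_glasses 0.47 [197. 209. 286. 271.] [0.583 0.304 0.054]
side grease_tube 0.66 [314. 175. 333. 194.] [0.444 0.024 0.022]
```

View pics/top0.png

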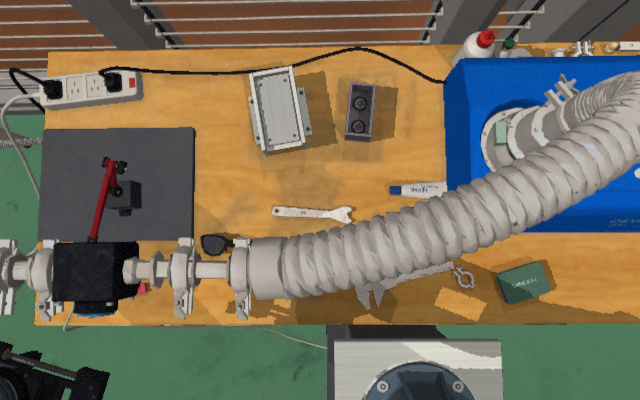

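View pics/side0.png

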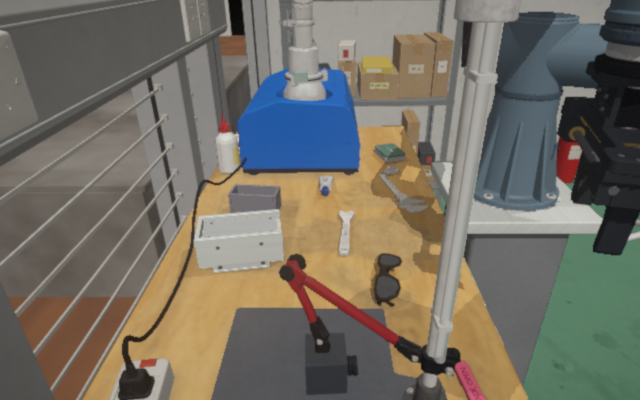

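```bash
python3 - <<'E'
from h import *
w=np.load('cl_top.npy'); 
for u,v in [(270,265),(300,262),(340,260),(400,245),(450,220),(500,190),(550,150),(210,270),(180,265),(130,270),(90,275),(350,250),(300,285),(120,160),(105,200),(125,190),(70,160),(150,215)]:
    print((u,v),w[v,u].round(3))
s=np.load('cl_side.npy')
print('side')
for u,v in [(290,270),(330,300),(400,345),(430,355),(325,360),(460,200),(470,100),(490,20),(320,345),(600,100),(615,230)]:
    print((u,v),s[v,u].round(3))
# rack region points
for n,c in (('top',w),('side',s)):
    m=(c[...,0]>.45)&(c[...,0]<.72)&(c[...,1]>.17)&(c[...,1]<.36)
    P=c[m]; 
    print(n,len(P),np.histogram(P[:,2],bins=np.arange(-.01,.08,.004)))
    for a,b in ((.058,.068),(.050,.0575)):
        Q=P[(P[:,2]>a)&(P[:,2]<b)]
        r=cv2.minAreaRect(Q[:,:2].astype(np.float32)*1000); print(a,len(Q),r)
    m=(c[...,0]>.45)&(c[...,0]<.72)&(c[...,1]>.03)&(c[...,1]<.17)
    P=c[m]; Q=P[(P[:,2]>.042)&(P[:,2]<.06)]
    print('tub',len(Q),Q[:,2].mean(),cv2.minAreaRect(Q[:,:2].astype(np.float32)*1000))
E
```

```text
(270, 265) [0.32  0.209 0.608]
(300, 262) [0.322 0.187 0.609]
(340, 260) [0.323 0.158 0.618]
(400, 245) [0.334 0.116 0.626]
(450, 220) [0.351 0.082 0.632]
(500, 190) [0.371 0.046 0.631]
(550, 150) [0.4   0.007 0.624]
(210, 270) [0.315 0.258 0.588]
(180, 265) [0.32  0.279 0.597]
(130, 270) [0.315 0.322 0.588]
(90, 275) [0.313 0.346 0.604]
(350, 250) [0.33  0.15  0.619]
(300, 285) [0.304 0.187 0.603]
(120, 160) [0.504 0.579 0.017]
(105, 200) [0.413 0.552 0.135]
(125, 190) [0.438 0.546 0.066]
(70, 160) [0.505 0.68  0.017]
(150, 215) [0.394 0.517 0.014]
side
(290, 270) [0.471 0.544 0.173]
(330, 300) [0.426 0.559 0.143]
(400, 345) [0.35  0.595 0.111]
(430, 355) [0.32  0.608 0.111]
(325, 360) [0.432 0.577 0.067]
(460, 200) [0.318 0.618 0.303]
(470, 100) [0.319 0.609 0.384]
(490, 20) [0.318 0.623 0.442]
(320, 345) [0.438 0.569 0.082]
(600, 100) [0.168 0.523 0.36 ]
(615, 230) [0.177 0.611 0.269]
top 12214 (array([  88, 3699, 4111,  519,   83,   36,   29,   23,   21,    8,    4,
          8,   69,  327,  370, 1737,  393,  614,   75,    0,    0,    0]), array([-0.01 , -0.006, -0.002,  0.002,  
[... 531 characters left out ...]
rray([   0,   66, 3727,  515,  263,  169,  191,  164,  173,  171,  154,
        167,  159,  219,  219,  986,  682,  605,  110,    0,    0,    0]), array([-0.01 , -0.006, -0.002,  0.002,  0.006,  0.01 ,  0.014,  0.018,
        0.022,  0.026,  0.03 ,  0.034,  0.038,  0.042,  0.046,  0.05 ,
        0.054,  0.058,  0.062,  0.066,  0.07 ,  0.074,  0.078]))
0.058 715 ((594.601806640625, 264.8686828613281), (152.93603515625, 89.4367446899414), 9.789512634277344)
0.05 1633 ((593.6505126953125, 267.8962097167969), (151.41256713867188, 82.36174774169922), 9.97766399383545)
tub 481 0.047347710802442024 ((624.1803588867188, 114.71125793457031), (98.64879608154297, 166.37985229492188), 80.01998901367188)
```

```bash
python3 - <<'E'
from h import *
for n,(a,b,c_,d) in (('top',(235,55,395,175)),('side',(185,175,295,285))):
    im=cv2.imread(f'pics/{n}0.png')[b:d,a:c_]
    cv2.imwrite(f'pics/{n}_crop.png',cv2.resize(im,None,fx=5,fy=5,interpolation=cv2.INTER_CUBIC))
E
```

```text
(no output)
```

View pics/top_crop.png

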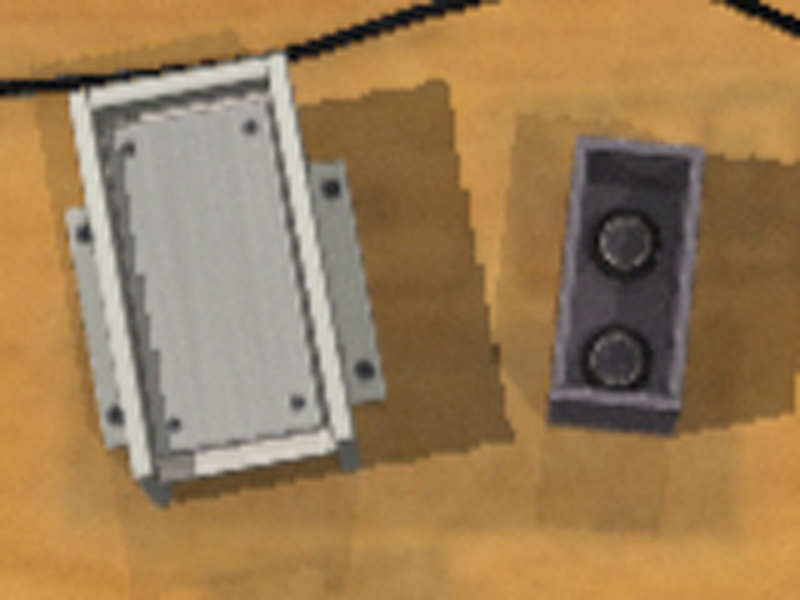

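View pics/side_crop.png

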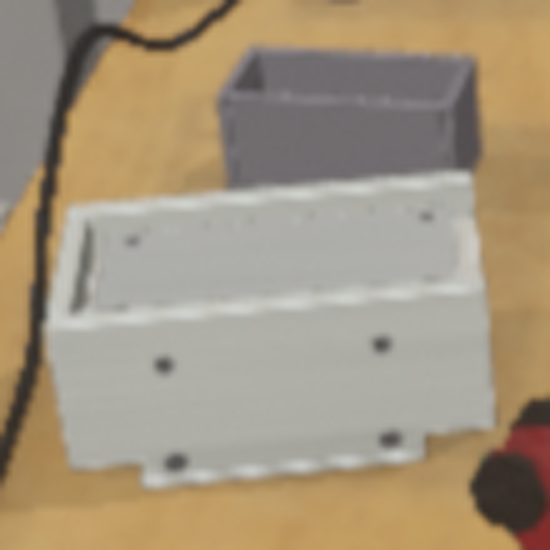

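```bash
python3 - <<'E'
from h import *
s=np.load('cl_side.npy')
for u,v in [(530,5),(530,60),(530,120),(530,190),(570,30),(570,60),(590,50),(600,10),(610,40),(630,10),(620,60),(630,100),(580,130),(560,10)]:
    print((u,v),s[v,u].round(3))
im=cv2.imread('pics/side0.png')[0:270,480:]
cv2.imwrite('pics/side_arm.png',cv2.resize(im,None,fx=3,fy=3)[:600])
for n in ('top','side'):
    c=np.load(f'cl_{n}.npy')
    m=(c[...,0]>.52)&(c[...,0]<.68)&(c[...,1]>.05)&(c[...,1]<.155)
    P=c[m]; Q=P[(P[:,2]>.043)&(P[:,2]<.056)]
    print('tub',len(Q),Q[:,2].mean(),cv2.minAreaRect(Q[:,:2].astype(np.float32)*1000))
E
```

```text
(530, 5) [-0.715 -1.765  0.274]
(530, 60) [0.033 0.055 0.309]
(530, 120) [0.012 0.066 0.191]
(530, 190) [-0.018  0.074  0.032]
(570, 30) [-0.03   0.056  0.364]
(570, 60) [-0.03   0.082  0.314]
(590, 50) [-0.057  0.093  0.333]
(600, 10) [-1.109 -1.748  0.244]
(610, 40) [0.195 0.556 0.419]
(630, 10) [0.193 0.567 0.442]
(620, 60) [0.187 0.564 0.404]
(630, 100) [0.167 0.562 0.37 ]
(580, 130) [0.163 0.497 0.321]
(560, 10) [-0.896 -1.774  0.245]
tub 418 0.04774820204773339 ((591.5875854492188, 103.72154998779297), (49.9006233215332, 104.9098129272461), 83.79267120361328)
tub 376 0.04727042118791353 ((591.8532104492188, 105.06561279296875), (55.28264236450195, 105.43551635742188), 85.80570983886719)
```

View pics/side_arm.png

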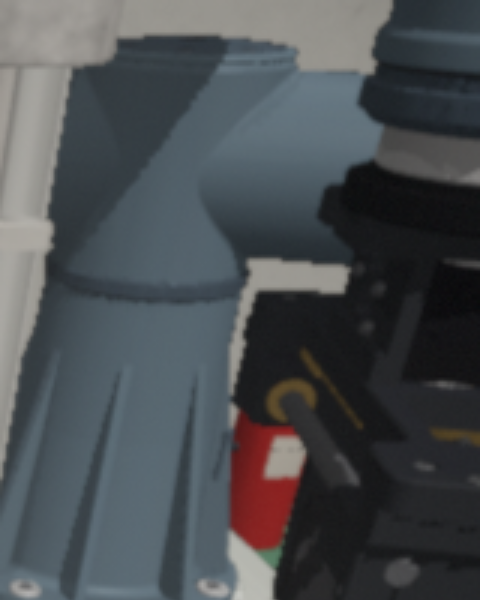

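Request:
step_arm([
  {"x": 0.6, "y": -0.9, "z": 0.3, "hand": 1},
  {"x": 1.2, "y": -1.8, "z": 0.6},
  {"x": 1.8, "y": -2.7, "z": 1},
  {"x": 2.4, "y": -3.6, "z": 1.4},
  {"x": 2.5, "y": -3.6, "z": 1.4},
  {"x": 2.5, "y": -3.6, "z": 1.4},
])

```text
invalid input at $.increments[0]: expected keys x, y, z, turn, hand
```

```bash
cat >> h.py <<'E'
def st():
    import json
    s=sense(); R=Ro.from_rotvec(s['tcp_rot']).as_matrix()
    x=R[:,0]; tilt=np.degrees(np.arccos(np.clip(-x[2],-1,1)))
    print('t%.2f'%s['t'],'q',s['joints'].round(3),'p',s['tool_pos'].round(4),'F',s['contact_force'].round(1),'T',s['wrist_torque'].round(2),'gap',round(float(s['finger_gap']),4),'tilt %.2f'%tilt,'x',x.round(3),'yawy %.1f'%np.degrees(np.arctan2(R[1,1],R[0,1])))
    open('log.jsonl','a').write(json.dumps({k:np.asarray(v).tolist() for k,v in s.items()})+'\n')
    return s,R
def to(d,s=None):
    "units for a world target d"
    s=sense(); R=Ro.from_rotvec(s['tcp_rot']).as_matrix()
    return (R.T@(np.asarray(d)-s['tool_pos'])/.04).round(2)
E
python3 -c "
from h import *
st()"
```

```text
t0.70 q [ 1.087  0.181  1.607 -0.     1.354 -0.206] p [0.1577 0.553  0.2527] F [-0.5 -0.8 -0.5] T [-0.05  0.01  0.03] gap 0.0887 tilt 0.00 x [ 0.  0. -1.] yawy 74.1
```

Request:
step_arm([
  {"x": 0.6, "y": -0.9, "z": 0.3, "turn": 0, "hand": 1},
  {"x": 1.2, "y": -1.8, "z": 0.6, "turn": 0, "hand": 1},
  {"x": 1.8, "y": -2.7, "z": 1, "turn": 0, "hand": 1},
  {"x": 2.4, "y": -3.6, "z": 1.4, "turn": 0, "hand": 1},
  {"x": 2.5, "y": -3.6, "z": 1.4, "turn": 0, "hand": 1},
  {"x": 2.5, "y": -3.6, "z": 1.4, "turn": 0, "hand": 1},
])

```text
t: 1.2
tool_pos: [0.1706, 0.3951, 0.1499]
tcp_rot: [0.215, 1.563, -0.224]
contact_force: [-0.8, -0.4, -0.2]
finger_gap: 0.0883
```

```bash
python3 -c "
from h import *
st()"
```

```text
t1.20 q [ 0.886 -0.018  2.047 -0.     1.119 -0.405] p [0.1706 0.3951 0.1499] F [-0.8 -0.4 -0.2] T [ 0.01 -0.    0.03] gap 0.0883 tilt 0.36 x [-0.004 -0.005 -1.   ] yawy 74.0
```

Request:
step_arm([
  {"x": -0.8, "y": 0, "z": 0, "turn": 0, "hand": 1},
  {"x": -1.6, "y": 0, "z": 0, "turn": 0, "hand": 1},
  {"x": -2.4, "y": 0, "z": 0, "turn": 0, "hand": 1},
  {"x": -3.2, "y": 0, "z": 0, "turn": 0, "hand": 1},
  {"x": -4, "y": 0, "z": 0, "turn": 0, "hand": 1},
  {"x": -4, "y": 0, "z": 0, "turn": 0, "hand": 1},
  {"x": -4, "y": 0, "z": 0, "turn": 0, "hand": 1},
])

```text
t: 1.78
tool_pos: [0.1721, 0.3979, 0.3132]
tcp_rot: [0.22, 1.559, -0.219]
contact_force: [-0.0, 0.6, -1.0]
finger_gap: 0.0881
```

```bash
python3 -c "
from h import *
st()"
```

```text
t1.78 q [ 0.888 -0.201  1.863 -0.     1.479 -0.404] p [0.1721 0.3979 0.3132] F [-0.   0.6 -1. ] T [-0.02  0.   -0.02] gap 0.0881 tilt 0.04 x [ 0.  0. -1.] yawy 74.0
```

Request:
step_arm([
  {"x": 0.7, "y": 0, "z": 0, "turn": 0, "hand": 1},
  {"x": 1.4, "y": 0, "z": 0, "turn": 0, "hand": 1},
  {"x": 2.4, "y": -0.6, "z": 0, "turn": 0, "hand": 1},
  {"x": 3.4, "y": -1.4, "z": 0.5, "turn": 0, "hand": 1},
  {"x": 4, "y": -2, "z": 1.2, "turn": 0, "hand": 1},
  {"x": 4, "y": -2.2, "z": 1.6, "turn": 0, "hand": 1},
  {"x": 4, "y": -2.2, "z": 1.6, "turn": 0, "hand": 1},
  {"x": 4, "y": -2.2, "z": 1.6, "turn": 0, "hand": 1},
])

```text
t: 2.45
tool_pos: [0.2095, 0.2946, 0.1521]
tcp_rot: [0.222, 1.561, -0.224]
contact_force: [0.3, -0.6, -0.3]
finger_gap: 0.0881
```

```bash
python3 -c "
from h import *
st()
import json
from scipy.optimize import least_squares
D=[json.loads(l) for l in open('log.jsonl')]
def fk(q,p):
    L1,L2,L3,h,a,d=p
    A=q[1];B=A+q[2];C=B+q[4]
    r=a+L1*np.sin(A)+L2*np.sin(B)+L3*np.sin(C); z=h+L1*np.cos(A)+L2*np.cos(B)+L3*np.cos(C)
    return np.array([r*np.cos(q[0])-d*np.sin(q[0]),r*np.sin(q[0])+d*np.cos(q[0]),z])
f=lambda p:np.concatenate([fk(x['joints'],p)-x['tool_pos'] for x in D]+[[.001*(p[3]-.35),.01*p[4]]])
o=least_squares(f,[.45,.45,.3,.35,0,.11]);print(o.x.round(4),(o.fun*1000).round(2))
"
```

```text
t2.45 q [ 0.621 -0.205  2.207  0.     1.141 -0.667] p [0.2095 0.2946 0.1521] F [ 0.3 -0.6 -0.3] T [0.03 0.08 0.03] gap 0.0881 tilt 0.12 x [-0.002 -0.001 -1.   ] yawy 73.7
[ 4.4210e-01  4.9670e-01  4.3285e+00  4.2546e+00 -1.0000e-04  1.1780e-01] [ 0.9   1.67  1.36 -2.36 -2.73 -1.27 -5.3  -6.48  0.78  8.27  5.79 -0.87
  3.9  -0.  ]
```

```bash
python3 -c "
from h import *
import json
from scipy.optimize import least_squares
D=[json.loads(l) for l in open('log.jsonl')]
for x in D: print(np.round(x['dq'],3))
def fk(q,p):
    L1,L2,e,H,a,d=p
    A=q[1];B=A+q[2];C=B+q[4]
    r=a+L1*np.sin(A)+L2*np.sin(B)+e*np.cos(B)+.28*np.sin(C); z=H+L1*np.cos(A)+L2*np.cos(B)-e*np.sin(B)+.28*np.cos(C)
    return np.array([r*np.cos(q[0])-d*np.sin(q[0]),r*np.sin(q[0])+d*np.cos(q[0]),z])
for w in (0.01,.0001):
  f=lambda p:np.concatenate([fk(x['joints'],p)-x['tool_pos'] for x in D]+[[.001*(p[3]-.35),.01*p[4],w*p[2]]])
  o=least_squares(f,[.45,.45,0,.35,0,.11]);print(o.x.round(4),(o.fun*1000).round(2))
"
```

```text
[ 0.001  0.001 -0.    -0.    -0.    -0.001]
[ 0.036  0.014 -0.119  0.018  0.028  0.043]
[-0.004  0.034  0.072 -0.001 -0.017 -0.003]
[ 0.055 -0.008 -0.041  0.008  0.009  0.019]
[ 4.382e-01  5.146e-01  8.570e-02  2.961e-01 -1.000e-04  1.178e-01] [ 0.01 -0.03  0.   -0.05  0.1  -0.   -0.02  0.01  0.01  0.04 -0.09 -0.
 -0.05 -0.    0.86]
[ 0.4382  0.5146  0.0858  0.2962 -0.      0.1178] [ 0.01 -0.02 -0.   -0.06  0.09  0.   -0.01  0.02  0.    0.03 -0.1  -0.
 -0.05 -0.    0.01]
```

```bash
cat > kin.py <<'E'
from h import *
from scipy.optimize import least_squares
L1,L2,e,d=.4382,.5146,.0857,.1178
L3=.33; 
lo=np.array([-2.99,-.89,.3,-1.14,0,-3.12]);hi=np.array([2.99,2.07,2.58,4.28,2.63,3.12])
def rz(a):return Ro.from_euler('z',a).as_matrix()
def ry(a):return Ro.from_euler('y',a).as_matrix()
def fk(q,L3=L3,H=.0162):
    h=H+L3
    Z=np.array([0,0,1.]);X=np.array([1.,0,0])
    R=rz(q[0]); sh=np.array([0,0,h])+R@[0,d,0]
    R=R@ry(q[1]); el=sh+R@Z*L1
    R=R@ry(q[2]); fo=el+R@X*e; wr=fo+R@Z*L2
    R=R@rz(q[3])@ry(q[4]); R=R@rz(q[5]); tcp=wr+R@Z*L3
    # tool x = Z of flange
    T=R@np.array([[0,0,1],[0,1,0],[-1,0,0]]).T if False else np.column_stack([R[:,2],R[:,1],-R[:,0]])
    return tcp,T,sh,el,fo,wr
def ik(p,T,q0,L3=L3):
    def f(q):
        a=fk(q,L3); return np.concatenate([(a[0]-p)*5,Ro.from_matrix(a[1].T@T).as_rotvec()])
    o=least_squares(f,np.clip(q0,lo+1e-3,hi-1e-3),bounds=(lo,hi)); return o.x,np.abs(o.fun).max()
def tool(tilt,az,yaw=None):
    "fingers tilted 'tilt' deg outward toward azimuth az(deg), y horizontal; then turn about x by yaw"
    t,a=np.radians([tilt,az]); x=np.array([np.sin(t)*np.cos(a),np.sin(t)*np.sin(a),-np.cos(t)])
    y=np.array([-np.sin(a),np.cos(a),0]); T=np.column_stack([x,y,np.cross(x,y)])
    return T@Ro.from_euler('x',yaw or 0,degrees=True).as_matrix()
E
python3 - <<'E'
from kin import *
import json
for l in open('log.jsonl'):
    x=json.loads(l);a=fk(x['joints']);print((a[0]-x['tool_pos'])*1000,Ro.from_matrix(a[1].T@Ro.from_rotvec(x['tcp_rot']).as_matrix()).magnitude())
w=np.load('cl_top.npy')
for u in (60,140,200,250,300,350,400,450,500,550):
    c=w[:,u];m=c[:,2]>.5; 
    if m.any(): c=c[m];i=c[:,2].argmax();print(u,'y',c[i,1].round(3),'x',np.nanmin(c[:,0]).round(3),np.nanmax(c[:,0]).round(3),'ztop',c[i].round(3))
hose=np.array([[.315,.35,.565],[.315,.2,.565],[.322,.158,.575],[.333,.116,.58],[.35,.08,.585],[.37,.046,.585]])
H=np.concatenate([np.linspace(hose[i],hose[i+1],12) for i in range(5)])
def clr(q):
    a=fk(q);F=np.linspace(a[4],a[5],40);E=np.linspace(a[3],a[4],10);W=np.linspace(a[5],a[0],30)
    g=lambda P:np.linalg.norm(P[:,None]-H[None],axis=2).min()
    return [round(g(v),3) for v in (E,F,W)],a[5].round(2)
q0=[.4,.0,2,0,1.1,-1.2]
for til in (0,15,20,25,30,35,40):
  for p in ([.56,.258,.068],[.50,.248,.075],[.55,.1,.1]):
    q,er=ik(np.array(p),tool(til,2,0),q0); print(til,p,q.round(2),round(er,4),clr(q))
E
```

```text
[0.02737327 0.04963193 0.05716376] 1.5707963267948966
[-0.11749167 -0.16595952  0.05104018] 1.5707963267948966
[0.06755861 0.07496927 0.06571884] 1.5707963267948963
[-0.05539439 -0.0300476   0.05058352] 1.5707963267948961
60 y 0.368 x 0.281 0.34 ztop [0.32  0.368 0.605]
140 y 0.314 x 0.3 0.323 ztop [0.311 0.314 0.588]
200 y 0.266 x 0.306 0.326 ztop [0.311 0.266 0.588]
250 y 0.224 x 0.282 0.333 ztop [0.316 0.224 0.607]
300 y 0.187 x 0.293 0.341 ztop [0.32  0.187 0.611]
350 y 0.15 x 0.302 0.351 ztop [0.328 0.15  0.621]
400 y 0.116 x 0.313 0.361 ztop [0.332 0.116 0.628]
450 y 0.082 x 0.323 0.373 ztop [0.346 0.082 0.634]
500 y 0.048 x 0.336 0.389 ztop [0.36  0.048 0.636]
550 y 0.013 x 0.352 0.41 ztop [0.375 0.013 0.635]
0 [0.56, 0.258, 0.068] [0.24 0.49 1.62 0.   1.04 0.2 ] 0.0 ([np.float64(0.209), np.float64(0.016), np.float64(0.297)], array([0.56, 0.26, 0.4 ]))
0 [0.5, 0.248, 0.075] [0.25 0.37 1.77 0.   1.   0.21] 0.0 ([np.float64(0.263), np.float64(0.032), np.float64(0.245)], array([0.5 , 0.25, 0.41]))
0 [0.55, 0.1, 0.1] [-0.03  0.33  1.76  0.    1.05 -0.07] 0.0 ([np.float64(0.248), n
[... 2085 characters left out ...]
06] 0.0 ([np.float64(0.351), np.float64(0.15), np.float64(0.22)], array([0.31, 0.24, 0.35]))
35 [0.55, 0.1, 0.1] [-0.07  0.08  2.24  0.27  0.22 -0.35] 0.0 ([np.float64(0.351), np.float64(0.134), np.float64(0.213)], array([0.36, 0.09, 0.37]))
40 [0.56, 0.258, 0.068] [ 0.34  0.31  2.09 -1.14  0.21  1.37] 0.0214 ([np.float64(0.302), np.float64(0.127), np.float64(0.242)], array([0.35, 0.25, 0.33]))
40 [0.5, 0.248, 0.075] [ 0.37  0.19  2.22 -1.14  0.22  1.39] 0.0326 ([np.float64(0.351), np.float64(0.161), np.float64(0.229)], array([0.3 , 0.24, 0.34]))
40 [0.55, 0.1, 0.1] [-0.08  0.08  2.3   0.78  0.1  -0.87] 0.0 ([np.float64(0.35), np.float64(0.152), np.float64(0.228)], array([0.34, 0.09, 0.35]))
```

```bash
sed -i 's/^    T=R@np.*$/    T=np.column_stack([R[:,2],-R[:,0],-R[:,1]])/' kin.py; python3 - <<'E'
from kin import *
import json
for l in open('log.jsonl'):
    x=json.loads(l);a=fk(x['joints']);print(Ro.from_matrix(a[1].T@Ro.from_rotvec(x['tcp_rot']).as_matrix()).magnitude())
q=np.array(x['joints'])
for p in ([.15,.23,.47],[.12,.118,.7],[.12,.118,.78],[.12,.118,.83]):
    q,er=ik(np.array(p),tool(0,2),q);print(p,q.round(2),er,fk(q)[5].round(2),fk(q)[3].round(2))
E
```

```text
2.9334705586876607e-16
3.6024281869979817e-16
3.393386577407701e-16
4.482867014304709e-16
[0.15, 0.23, 0.47] [ 0.55 -0.64  1.85 -0.    1.94 -1.06] 4.177307231783352e-09 [0.15 0.23 0.8 ] [-0.29 -0.04  0.7 ]
[0.12, 0.118, 0.7] [ 0.   -0.68  1.37 -0.    2.45 -1.6 ] 2.5491724488009862e-14 [0.12 0.12 1.03] [-0.27  0.12  0.69]
[0.12, 0.118, 0.78] [ 0.   -0.55  1.11 -0.    2.58 -1.6 ] 2.2587795904848916e-13 [0.12 0.12 1.11] [-0.23  0.12  0.72]
[0.12, 0.118, 0.83] [ 0.06 -0.46  0.94 -0.03  2.63 -1.58] 0.03438303987901216 [0.11 0.12 1.16] [-0.2   0.11  0.74]
```

Request:
step_arm([
  {"x": -0.9, "y": -0.2, "z": -0.1, "turn": -0.5, "hand": 1},
  {"x": -1.9, "y": -0.5, "z": -0.3, "turn": -1, "hand": 1},
  {"x": -2.9, "y": -0.7, "z": -0.5, "turn": -1.5, "hand": 1},
  {"x": -3.9, "y": -1, "z": -0.7, "turn": -2, "hand": 1},
  {"x": -4.9, "y": -1.3, "z": -0.9, "turn": -2.5, "hand": 1},
  {"x": -5.9, "y": -1.6, "z": -1, "turn": -3, "hand": 1},
  {"x": -6.9, "y": -1.8, "z": -1, "turn": -3, "hand": 1},
  {"x": -7.9, "y": -1.9, "z": -1, "turn": -3, "hand": 1},
])

```text
t: 3.12
tool_pos: [0.1487, 0.2332, 0.4708]
tcp_rot: [-0.026, 1.571, 0.027]
contact_force: [0.7, 0.4, 1.2]
finger_gap: 0.0878
```

```bash
python3 - <<'E'
from kin import *
s,R=st();print(to([.13,.118,.76]))
E
```

```text
t3.12 q [ 5.630e-01 -6.390e-01  1.846e+00  1.000e-03  1.934e+00 -1.041e+00] p [0.1487 0.2332 0.4708] F [0.7 0.4 1.2] T [ 0.04 -0.02 -0.05] gap 0.0878 tilt 0.04 x [ 0.     0.001 -1.   ] yawy 91.9
[-7.23 -2.86 -0.56]
```

Request:
step_arm([
  {"x": -0.9, "y": -0.4, "z": -0.1, "turn": 0, "hand": 1},
  {"x": -1.8, "y": -0.8, "z": -0.2, "turn": 0, "hand": 1},
  {"x": -2.7, "y": -1.2, "z": -0.3, "turn": 0, "hand": 1},
  {"x": -3.6, "y": -1.6, "z": -0.4, "turn": 0, "hand": 1},
  {"x": -4.5, "y": -2, "z": -0.5, "turn": 0, "hand": 1},
  {"x": -5.4, "y": -2.4, "z": -0.5, "turn": 0, "hand": 1},
  {"x": -6.3, "y": -2.8, "z": -0.5, "turn": 0, "hand": 1},
  {"x": -7.2, "y": -2.9, "z": -0.5, "turn": 0, "hand": 1},
])

```text
t: 3.78
tool_pos: [0.1315, 0.1158, 0.7611]
tcp_rot: [-0.025, 1.568, 0.026]
contact_force: [1.0, -0.6, 0.3]
finger_gap: 0.0883
```

```bash
python3 - <<'E'
from kin import *
s,R=st()
c=camera('top');save(c,'top1')
E
```

```text
t3.78 q [-1.700e-02 -5.630e-01  1.168e+00  1.000e-03  2.534e+00 -1.619e+00] p [0.1315 0.1158 0.7611] F [ 1.  -0.6  0.3] T [ 0.05 -0.07 -0.01] gap 0.0883 tilt 0.16 x [ 0.003  0.001 -1.   ] yawy 91.9
```

Request:
step_arm([
  {"x": -0.7, "y": 0, "z": 0, "turn": 0, "hand": 1},
  {"x": -1.4, "y": 0, "z": 0, "turn": 0, "hand": 1},
  {"x": -2.1, "y": 0, "z": 0, "turn": 0, "hand": 1},
  {"x": -2.8, "y": 0, "z": 0, "turn": 0, "hand": 1},
  {"x": -2.8, "y": 0, "z": 0, "turn": 0, "hand": 1},
])

```text
t: 4.25
tool_pos: [0.1446, 0.1292, 0.8427]
tcp_rot: [-0.032, 1.521, 0.022]
contact_force: [0.1, -0.5, 0.7]
finger_gap: 0.0878
```

```bash
python3 - <<'E'
from kin import *
s,R=st()
E
```

```text
t4.25 q [ 0.096 -0.389  0.856 -0.021  2.626 -1.528] p [0.1446 0.1292 0.8427] F [ 0.1 -0.5  0.7] T [-0.    0.04  0.05] gap 0.0878 tilt 2.84 x [ 0.049 -0.006 -0.999] yawy 92.0
```

Request:
step_arm([
  {"x": -1, "y": 0, "z": -0.4, "turn": 0, "hand": 1},
  {"x": -2, "y": 0, "z": -0.8, "turn": 0, "hand": 1},
  {"x": -3, "y": 0, "z": -1.2, "turn": 0, "hand": 1},
  {"x": -4, "y": 0, "z": -1.6, "turn": 0, "hand": 1},
  {"x": -4, "y": 0, "z": -1.6, "turn": 0, "hand": 1},
])

```text
t: 4.67
tool_pos: [0.1182, 0.1612, 0.861]
tcp_rot: [-0.031, 1.481, 0.027]
contact_force: [0.4, -0.5, -0.8]
finger_gap: 0.0884
```

```bash
python3 - <<'E'
from kin import *
s,R=st()
E
```

```text
t4.67 q [ 0.367 -0.347  0.778 -0.067  2.626 -1.301] p [0.1182 0.1612 0.861 ] F [ 0.4 -0.5 -0.8] T [0.01 0.07 0.02] gap 0.0884 tilt 5.15 x [ 0.09  -0.001 -0.996] yawy 92.1
```

Request:
step_arm([
  {"x": -4, "y": -1, "z": -1, "turn": 0, "hand": 1},
  {"x": -4, "y": -1, "z": -1, "turn": 0, "hand": 1},
  {"x": -4, "y": -1, "z": -1, "turn": 0, "hand": 1},
])

```text
t: 4.92
tool_pos: [0.1059, 0.1621, 0.8745]
tcp_rot: [-0.028, 1.438, 0.033]
contact_force: [-0.3, -0.5, 0.3]
finger_gap: 0.0882
```

```bash
python3 - <<'E'
from kin import *
s,R=st()
E
```

```text
t4.92 q [ 0.431 -0.343  0.733 -0.1    2.626 -1.27 ] p [0.1059 0.1621 0.8745] F [-0.3 -0.5  0.3] T [0.04 0.02 0.02] gap 0.0882 tilt 7.58 x [ 0.132  0.006 -0.991] yawy 92.3
```

Request:
step_arm([
  {"x": -5, "y": -2, "z": 0.5, "turn": 0, "hand": 1},
  {"x": -5, "y": -2, "z": 0.5, "turn": 0, "hand": 1},
  {"x": -5, "y": -2, "z": 0.5, "turn": 0, "hand": 1},
])

```text
t: 5.17
tool_pos: [0.1251, 0.1492, 0.8906]
tcp_rot: [-0.029, 1.397, 0.034]
contact_force: [1.2, 0.5, -0.5]
finger_gap: 0.0879
```

```bash
python3 - <<'E'
from kin import *
s,R=st()
E
```

```text
t5.17 q [ 0.308 -0.325  0.672 -0.093  2.626 -1.388] p [0.1251 0.1492 0.8906] F [ 1.2  0.5 -0.5] T [0.03 0.03 0.02] gap 0.0879 tilt 9.94 x [ 0.172  0.007 -0.985] yawy 92.4
```

Request:
step_arm([
  {"x": -8, "y": -3, "z": -0.5, "turn": 0, "hand": 1},
  {"x": -8, "y": -3, "z": -0.5, "turn": 0, "hand": 1},
  {"x": -8, "y": -3, "z": -0.5, "turn": 0, "hand": 1},
])

```text
t: 5.42
tool_pos: [0.1247, 0.1401, 0.9031]
tcp_rot: [-0.031, 1.356, 0.03]
contact_force: [-0.6, -1.0, -0.6]
finger_gap: 0.0883
```

```bash
python3 - <<'E'
from kin import *
s,R=st()
E
```

```text
t5.42 q [ 0.267 -0.325  0.63  -0.107  2.626 -1.443] p [0.1247 0.1401 0.9031] F [-0.6 -1.  -0.6] T [ 0.03  0.09 -0.04] gap 0.0883 tilt 12.30 x [ 0.213  0.004 -0.977] yawy 92.3
```

Request:
step_arm([
  {"x": -8, "y": -2, "z": -1, "turn": 0, "hand": 1},
  {"x": -8, "y": -2, "z": -1, "turn": 0, "hand": 1},
  {"x": -8, "y": -2, "z": -1, "turn": 0, "hand": 1},
  {"x": -8, "y": -2, "z": -1, "turn": 0, "hand": 1},
  {"x": -8, "y": -2, "z": -1, "turn": 0, "hand": 1},
  {"x": -8, "y": -2, "z": -1, "turn": 0, "hand": 1},
  {"x": -8, "y": -2, "z": -1, "turn": 0, "hand": 1},
])

```text
t: 6.0
tool_pos: [0.0988, 0.1451, 0.9147]
tcp_rot: [-0.031, 1.315, 0.031]
contact_force: [0.1, 0.5, 0.0]
finger_gap: 0.0884
```

```bash
python3 - <<'E'
from kin import *
s,R=st()
E
```

```text
t6.00 q [ 0.466 -0.315  0.588 -0.224  2.626 -1.354] p [0.0988 0.1451 0.9147] F [0.1 0.5 0. ] T [0.04 0.14 0.02] gap 0.0884 tilt 14.66 x [ 0.253  0.005 -0.967] yawy 92.3
```

Request:
step_arm([
  {"x": -5, "y": -2, "z": 1, "turn": 0, "hand": 1},
  {"x": -5, "y": -2, "z": 1, "turn": 0, "hand": 1},
])

```text
t: 6.17
tool_pos: [0.1063, 0.1365, 0.9292]
tcp_rot: [-0.035, 1.274, 0.028]
contact_force: [-1.4, -0.4, 0.5]
finger_gap: 0.0883
```

```bash
python3 - <<'E'
from kin import *
s,R=st()
E
```

```text
t6.17 q [ 0.397 -0.3    0.529 -0.228  2.626 -1.43 ] p [0.1063 0.1365 0.9292] F [-1.4 -0.4  0.5] T [ 0.05  0.13 -0.01] gap 0.0883 tilt 16.99 x [ 0.292  0.002 -0.956] yawy 92.3
```

Request:
step_arm([
  {"x": -5, "y": -2, "z": 1, "turn": 0, "hand": 1},
  {"x": -5, "y": -2, "z": 1, "turn": 0, "hand": 1},
])

```text
t: 6.33
tool_pos: [0.11, 0.1302, 0.9434]
tcp_rot: [-0.039, 1.234, 0.022]
contact_force: [-0.2, 0.0, 1.1]
finger_gap: 0.0881
```

Request:
step_arm([
  {"x": -5, "y": -2, "z": 1, "turn": 0, "hand": 1},
  {"x": -5, "y": -2, "z": 1, "turn": 0, "hand": 1},
])

```text
t: 6.5
tool_pos: [0.1082, 0.1249, 0.957]
tcp_rot: [-0.043, 1.194, 0.013]
contact_force: [0.2, -0.1, 0.4]
finger_gap: 0.088
```

```bash
python3 - <<'E'
from kin import *
s,R=st()
E
```

```text
t6.50 q [ 0.422 -0.253  0.403 -0.335  2.626 -1.509] p [0.1082 0.1249 0.957 ] F [ 0.2 -0.1  0.4] T [ 0.01  0.19 -0.05] gap 0.088 tilt 21.59 x [ 0.368 -0.013 -0.93 ] yawy 91.9
```

Request:
step_arm([
  {"x": -5, "y": -1, "z": -1, "turn": 0, "hand": 1},
  {"x": -5, "y": -1, "z": -1, "turn": 0, "hand": 1},
])

```text
t: 6.67
tool_pos: [0.0845, 0.1224, 0.9653]
tcp_rot: [-0.041, 1.164, 0.004]
contact_force: [-0.4, -0.0, -0.3]
finger_gap: 0.0884
```

```bash
python3 - <<'E'
from kin import *
s,R=st()
E
```

```text
t6.67 q [ 0.72  -0.222  0.361 -0.589  2.626 -1.451] p [0.0845 0.1224 0.9653] F [-0.4 -0.  -0.3] T [0.01 0.2  0.03] gap 0.0884 tilt 23.32 x [ 0.395 -0.018 -0.918] yawy 91.4
```

```bash
cat > sim.py <<'E'
from kin import *
from scipy.optimize import minimize
def push(q,dirw,cap=.041):
    a0=fk(q);p=a0[0]+dirw;T=a0[1]
    f=lambda q:np.sum((fk(q)[0]-p)**2)*100
    g=lambda q:cap**2-np.sum(Ro.from_matrix(fk(q)[1].T@T).as_rotvec()**2)
    o=minimize(f,q,method='SLSQP',bounds=list(zip(np.maximum(lo+.004,q-.5),np.minimum(hi-.004,q+.5))),constraints={'type':'ineq','fun':lambda q:100*g(q)},options={'maxiter':100})
    return o.x
def desc(q):
    a=fk(q);x=a[1][:,0];return 'q',q.round(2),'p',a[0].round(3),'tilt %.2f az %.1f'%(np.degrees(np.arccos(-x[2])),np.degrees(np.arctan2(x[1],x[0]))),'wr',a[5].round(2)
E
python3 - <<'E'
from sim import *
s,R=st();q=s['joints']
# check with earlier observation
q1=np.array([ -1.700e-02,-5.630e-01 , 1.168e+00 , 1.000e-03 , 2.534e+00 ,-1.619e+00])
print(*desc(push(q1,np.array([0,0,.112]))))
import itertools
for dx,dy,dz in itertools.product((-.08,0,.08),(-.1,0,.1),(-.03,.1)):
    print((dx,dy,dz),*desc(push(q,np.array([dx,dy,dz]))))
E
```

```text
t6.67 q [ 0.72  -0.222  0.361 -0.589  2.626 -1.451] p [0.0845 0.1224 0.9653] F [-0.4 -0.  -0.3] T [0.01 0.2  0.03] gap 0.0884 tilt 23.32 x [ 0.395 -0.018 -0.918] yawy 91.4
q [ 0.09 -0.4   0.87 -0.02  2.63 -1.53] p [0.145 0.127 0.84 ] tilt 2.49 az -11.2 wr [0.13 0.13 1.17]
(-0.08, -0.1, -0.03) q [ 0.89 -0.47  0.59 -0.8   2.62 -1.49] p [0.018 0.022 0.938] tilt 25.16 az -6.1 wr [-0.12  0.04  1.24]
(-0.08, -0.1, 0.1) q [ 0.99 -0.35  0.47 -0.85  2.63 -1.45] p [0.041 0.053 0.962] tilt 25.66 az -2.6 wr [-0.1   0.06  1.26]
(-0.08, 0, -0.03) q [ 1.22 -0.3   0.55 -0.76  2.63 -1.1 ] p [0.037 0.116 0.935] tilt 21.40 az 1.0 wr [-0.08  0.11  1.24]
(-0.08, 0, 0.1) q [ 1.22 -0.17  0.32 -0.97  2.63 -1.32] p [0.062 0.122 0.976] tilt 25.56 az -0.9 wr [-0.08  0.12  1.27]
(-0.08, 0.1, -0.03) q [ 1.22 -0.14  0.44 -0.71  2.6  -1.04] p [0.068 0.203 0.938] tilt 21.11 az -0.5 wr [-0.05  0.2   1.25]
(-0.08, 0.1, 0.1) q [ 1.22 -0.1   0.3  -0.81  2.62 -1.16] p [0.068 0.186 0.965] tilt 22.95 az 3.3 wr [-0.06  0.18  1.27]
(0, -0.1, -0.03) q [ 0.84 -0.42  0.6  -0.7   2.58 -1.42] p [0.051 0.063 0.938] tilt 25.12 az 
[... 628 characters left out ...]
, -0.03) q [ 0.22 -0.35  0.58 -0.24  2.5  -1.6 ] p [0.158 0.107 0.938] tilt 23.99 az -8.2 wr [0.03 0.13 1.24]
(0.08, -0.1, 0.1) q [ 0.22 -0.21  0.3  -0.29  2.62 -1.65] p [0.154 0.107 0.979] tilt 24.75 az -7.1 wr [0.02 0.12 1.28]
(0.08, 0, -0.03) q [ 0.34 -0.29  0.56 -0.31  2.48 -1.53] p [0.178 0.122 0.938] tilt 23.90 az -8.2 wr [0.05 0.14 1.24]
(0.08, 0, 0.1) q [ 0.22 -0.19  0.3  -0.22  2.59 -1.59] p [0.172 0.121 0.981] tilt 25.66 az -2.4 wr [0.03 0.13 1.28]
(0.08, 0.1, -0.03) q [ 0.79 -0.11  0.42 -0.46  2.49 -1.26] p [0.178 0.222 0.938] tilt 22.14 az -0.1 wr [0.05 0.22 1.24]
(0.08, 0.1, 0.1) q [ 0.79 -0.08  0.3  -0.55  2.52 -1.33] p [0.174 0.2   0.967] tilt 25.42 az -0.0 wr [0.03 0.2  1.27]
```

```bash
python3 - <<'E'
from sim import *
q0=sense()['joints']
for first,rest in (([.08,.1,.1],[0.03,.0,.1]),([.08,.1,.1],[0.0,.05,.1]),([.08,.1,.1],[0.08,0.05,.1])):
    q=push(q0,np.array(first));print(first,rest,*desc(q))
    for i in range(3):
        q=push(q,np.array(rest));print(*desc(q))
E
```

```text
[0.08, 0.1, 0.1] [0.03, 0.0, 0.1] q [ 0.79 -0.08  0.3  -0.55  2.52 -1.33] p [0.174 0.2   0.967] tilt 25.42 az -0.0 wr [0.03 0.2  1.27]
q [ 0.62 -0.1   0.3  -0.43  2.48 -1.4 ] p [0.199 0.183 0.977] tilt 27.61 az 1.9 wr [0.05 0.18 1.27]
q [ 0.44 -0.13  0.3  -0.29  2.45 -1.45] p [0.224 0.167 0.986] tilt 29.85 az 3.3 wr [0.06 0.16 1.27]
q [ 0.25 -0.14  0.3  -0.14  2.42 -1.5 ] p [0.247 0.153 0.995] tilt 32.14 az 4.4 wr [0.07 0.14 1.27]
[0.08, 0.1, 0.1] [0.0, 0.05, 0.1] q [ 0.79 -0.08  0.3  -0.55  2.52 -1.33] p [0.174 0.2   0.967] tilt 25.42 az -0.0 wr [0.03 0.2  1.27]
q [ 0.92 -0.05  0.3  -0.61  2.48 -1.26] p [0.172 0.226 0.968] tilt 27.51 az 2.4 wr [0.02 0.22 1.26]
q [ 1.02 -0.03  0.3  -0.66  2.43 -1.2 ] p [0.171 0.251 0.97 ] tilt 29.60 az 4.6 wr [0.01 0.24 1.26]
q [ 1.09 -0.01  0.3  -0.69  2.39 -1.15] p [0.171 0.273 0.972] tilt 31.68 az 6.8 wr [-0.    0.25  1.25]
[0.08, 0.1, 0.1] [0.08, 0.05, 0.1] q [ 0.79 -0.08  0.3  -0.55  2.52 -1.33] p [0.174 0.2   0.967] tilt 25.42 az -0.0 wr [0.03 0.2  1.27]
q [ 0.66 -0.03  0.3  -0.42  2.42 -1.33] p [0.244 0.225 0.964] tilt 27.57 az 2.1 wr [0.09 0.22 1.26]
q [ 0.58  0.02  0.3  -0.34  2.33 -1.33] p [0.307 0.248 0.959] tilt 29.75 az 3.9 wr [0.14 0.24 1.25]
q [ 0.54  0.06  0.3  -0.29  2.24 -1.32] p [0.364 0.268 0.953] tilt 31.95 az 5.5 wr [0.19 0.25 1.23]
```

Request:
step_arm([
  {"x": -1.5, "y": 2.5, "z": 2.8, "turn": 0, "hand": 1},
  {"x": -1.5, "y": 2.5, "z": 2.8, "turn": 0, "hand": 1},
  {"x": -1.5, "y": 2.5, "z": 2.8, "turn": 0, "hand": 1},
  {"x": -1.5, "y": 2.5, "z": 2.8, "turn": 0, "hand": 1},
])

```text
t: 7.0
tool_pos: [0.1237, 0.1639, 0.9624]
tcp_rot: [-0.04, 1.2, 0.009]
contact_force: [0.0, 0.7, 0.1]
finger_gap: 0.0879
```

```bash
python3 - <<'E'
from kin import *
s,R=st()
for l in ([.02,0,.1],[.05,0,.1]): print(R.T@l/.04)
E
```

```text
t7.00 q [ 0.706 -0.123  0.301 -0.524  2.626 -1.398] p [0.1237 0.1639 0.9624] F [0.  0.7 0.1] T [0.02 0.16 0.03] gap 0.0879 tilt 21.29 x [ 0.363 -0.015 -0.932] yawy 91.6
[-2.14796591 -0.08017516  1.37106323]
[-1.875858   -0.10105431  2.06964847]
```

```bash
python3 - <<'E'
from kin import *
import json
from scipy.optimize import least_squares
D=[json.loads(l) for l in open('log.jsonl')]
f=lambda p:np.concatenate([(fk(np.array(x['joints']),p[0],p[1])[0]-x['tool_pos'])*1000 for x in D]+[[1000*p[2]]])
o=least_squares(f,[.33,.016,0]);print(o.x,np.abs(o.fun).max())
E
```

```text
[0.29683977 0.0159774  0.        ] 0.21960389147160364
```

```bash
sed -i 's/^L3=.33;/L3=.2968/' kin.py; python3 - <<'E'
from sim import *
import itertools
q=sense()['joints']
for dx,dy,dz in itertools.product((-.08,0,.08,.16),(-.1,0,.1),(0.03,.1)):
    a=push(q,np.array([dx,dy,dz])); print((dx,dy,dz),*desc(a),'||',*desc(push(a,np.array([0.02,0,.1])))[2:5])
E
```

```text
(-0.08, -0.1, 0.03) q [ 0.81 -0.34  0.48 -0.66  2.63 -1.44] p [0.043 0.085 0.952] tilt 23.63 az -3.0 wr [-0.08  0.09  1.22] || p [0.068 0.101 0.979] tilt 25.97 az -3.2
(-0.08, -0.1, 0.1) q [ 0.79 -0.3   0.43 -0.64  2.63 -1.44] p [0.055 0.098 0.958] tilt 23.64 az -2.5 wr [-0.06  0.1   1.23] || p [0.076 0.103 0.98 ] tilt 25.99 az -2.8
(-0.08, 0, 0.03) q [ 1.21 -0.13  0.33 -0.85  2.63 -1.22] p [0.055 0.164 0.962] tilt 23.46 az 0.0 wr [-0.06  0.16  1.23] || p [0.079 0.15  0.974] tilt 25.63 az 2.3
(-0.08, 0, 0.1) q [ 1.11 -0.12  0.3  -0.81  2.63 -1.28] p [0.069 0.163 0.966] tilt 23.52 az -0.4 wr [-0.05  0.16  1.24] || p [0.092 0.148 0.975] tilt 25.70 az 1.8
(-0.08, 0.1, 0.03) q [ 1.21 -0.03  0.3  -0.68  2.61 -1.04] p [0.068 0.243 0.946] tilt 20.65 az 4.0 wr [-0.04  0.24  1.22] || p [0.091 0.223 0.957] tilt 22.64 az 7.4
(-0.08, 0.1, 0.1) q [ 1.21 -0.05  0.3  -0.73  2.6  -1.09] p [0.071 0.229 0.952] tilt 22.26 az 3.5 wr [-0.04  0.22  1.23] || p [0.094 0.21  0.963] tilt 24.31 az 6.4
(0, -0.1, 0.03) q [ 0.21 -0.26  0.38 -0.25  2.63 -1.64] p [0.122 0.108 0.963] tilt 22.97 az -6.7 wr [0.01 0.12
[... 2070 characters left out ...]
[0.13 0.15 1.23] || p [0.257 0.122 0.967] tilt 25.28 az -4.9
(0.16, 0, 0.03) q [ 0.23 -0.05  0.3  -0.15  2.48 -1.52] p [0.277 0.158 0.955] tilt 23.52 az -0.4 wr [0.16 0.16 1.23] || p [0.282 0.144 0.964] tilt 25.79 az 1.1
(0.16, 0, 0.1) q [ 0.21 -0.07  0.3  -0.14  2.5  -1.53] p [0.266 0.15  0.958] tilt 23.56 az -0.7 wr [0.15 0.15 1.23] || p [0.272 0.136 0.966] tilt 25.83 az 0.7
(0.16, 0.1, 0.03) q [ 0.59  0.04  0.3  -0.34  2.43 -1.31] p [0.274 0.248 0.935] tilt 23.38 az 0.5 wr [0.16 0.25 1.21] || p [0.279 0.227 0.948] tilt 25.54 az 2.7
(0.16, 0.1, 0.1) q [ 0.56  0.01  0.3  -0.33  2.45 -1.34] p [0.264 0.233 0.941] tilt 23.40 az 0.4 wr [0.15 0.23 1.21] || p [0.27  0.213 0.952] tilt 25.58 az 2.5
```

Request:
step_arm([
  {"x": -2.1, "y": 0, "z": 1.4, "turn": 0, "hand": 1},
  {"x": -2.1, "y": 0, "z": 1.4, "turn": 0, "hand": 1},
])

```text
t: 7.17
tool_pos: [0.1332, 0.1508, 0.9661]
tcp_rot: [-0.036, 1.191, 0.015]
contact_force: [-0.0, -0.1, 0.1]
finger_gap: 0.0879
```

Request:
step_arm([
  {"x": -2.1, "y": 0, "z": 1.5, "turn": 0, "hand": 1},
  {"x": -2.1, "y": 0, "z": 1.5, "turn": 0, "hand": 1},
])

```text
t: 7.33
tool_pos: [0.1444, 0.1381, 0.9695]
tcp_rot: [-0.031, 1.179, 0.02]
contact_force: [-0.2, 0.2, -0.0]
finger_gap: 0.0882
```

```bash
python3 - <<'E'
from kin import *
s,R=st()
for l in ([.02,0,.1],[.05,0,.1]): print(R.T@l/.04)
E
```

```text
t7.33 q [ 0.37  -0.167  0.298 -0.285  2.627 -1.511] p [0.1444 0.1381 0.9695] F [-0.2  0.2 -0. ] T [0.06 0.16 0.03] gap 0.0882 tilt 22.42 x [ 0.381 -0.001 -0.924] yawy 91.8
[-2.12030382 -0.05032851  1.4148423 ]
[-1.83424351 -0.07427255  2.10773204]
```

Request:
step_arm([
  {"x": 0.5, "y": 0, "z": 1, "turn": 0, "hand": 1},
  {"x": 0.7, "y": 0, "z": 2, "turn": 0, "hand": 1},
  {"x": 0.7, "y": 0, "z": 3, "turn": 0, "hand": 1},
])

```text
t: 7.58
tool_pos: [0.2593, 0.1368, 0.9606]
tcp_rot: [-0.027, 1.167, 0.02]
contact_force: [0.8, 1.9, -0.9]
finger_gap: 0.0883
```

Request:
step_arm([
  {"x": -4, "y": 0, "z": 2, "turn": 0, "hand": 1},
  {"x": -4, "y": 0, "z": 2, "turn": 0, "hand": 1},
  {"x": -4, "y": 0, "z": 2, "turn": 0, "hand": 1},
])

```text
t: 7.83
tool_pos: [0.2506, 0.1249, 0.9669]
tcp_rot: [-0.022, 1.148, 0.02]
contact_force: [-0.4, 0.2, -0.1]
finger_gap: 0.0881
```

```bash
python3 - <<'E'
from kin import *
s,R=st()
E
```

```text
t7.83 q [ 0.043 -0.108  0.298 -0.022  2.529 -1.578] p [0.2506 0.1249 0.9669] F [-0.4  0.2 -0.1] T [0.02 0.26 0.01] gap 0.0881 tilt 24.21 x [ 0.41   0.005 -0.912] yawy 91.6
```

Request:
step_arm([
  {"x": -4, "y": 0, "z": 2, "turn": 0, "hand": 1},
  {"x": -4, "y": 0, "z": 2, "turn": 0, "hand": 1},
])

```text
t: 8.0
tool_pos: [0.2433, 0.117, 0.9725]
tcp_rot: [-0.019, 1.127, 0.023]
contact_force: [-0.4, 0.1, -0.3]
finger_gap: 0.0882
```

Request:
step_arm([
  {"x": -4, "y": 0, "z": 2, "turn": 0, "hand": 1},
  {"x": -4, "y": 0, "z": 2, "turn": 0, "hand": 1},
])

```text
t: 8.17
tool_pos: [0.2356, 0.1095, 0.9779]
tcp_rot: [-0.017, 1.104, 0.025]
contact_force: [0.0, 0.4, -0.1]
finger_gap: 0.088
```

```bash
python3 - <<'E'
from kin import *
s,R=st()
E
```

```text
t8.17 q [-0.125 -0.157  0.298  0.12   2.536 -1.61 ] p [0.2356 0.1095 0.9779] F [ 0.   0.4 -0.1] T [ 0.07  0.19 -0.  ] gap 0.088 tilt 26.71 x [ 0.449  0.012 -0.893] yawy 91.6
```

Request:
step_arm([
  {"x": -4, "y": 0.5, "z": 2.5, "turn": 0, "hand": 1},
  {"x": -4, "y": 0.5, "z": 2.5, "turn": 0, "hand": 1},
])

```text
t: 8.33
tool_pos: [0.2346, 0.1097, 0.982]
tcp_rot: [-0.014, 1.081, 0.027]
contact_force: [-1.1, -0.0, -0.0]
finger_gap: 0.0875
```

Request:
step_arm([
  {"x": -4, "y": 0.5, "z": 2.5, "turn": 0, "hand": 1},
  {"x": -4, "y": 0.5, "z": 2.5, "turn": 0, "hand": 1},
])

```text
t: 8.5
tool_pos: [0.2326, 0.11, 0.986]
tcp_rot: [-0.011, 1.059, 0.03]
contact_force: [-0.4, 0.2, -0.3]
finger_gap: 0.088
```

```bash
python3 - <<'E'
from kin import *
s,R=st()
hose=np.array([[.315,.5,.57],[.315,.2,.57],[.322,.158,.58],[.333,.116,.59],[.35,.08,.595],[.37,.046,.595]])
H=np.concatenate([np.linspace(hose[i],hose[i+1],12) for i in range(5)])
def clr(q):
    a=fk(q);F=np.linspace(a[4],a[5],40);E=np.linspace(a[3],a[4],10);W=np.linspace(a[5],a[0]+a[1][:,0]*.014,30)
    g=lambda P:np.linalg.norm(P[:,None]-H[None],axis=2).min().round(3)
    return g(E),g(F),g(W)
q=s['joints']
for p in ([.2,.15,.9],[.14,.25,.75],[.13,.35,.5],[.14,.4,.3],[.2,.36,.18],[.3,.32,.13],[.4,.28,.12],[.48,.26,.12],[.55,.255,.08],[.5,.248,.075],[.55,.1,.07]):
    q,er=ik(np.array(p),R,q);print(p,q.round(2),round(er,3),clr(q),fk(q)[5].round(2),fk(q)[3].round(2))
E
```

```text
t8.50 q [-0.173 -0.179  0.298  0.176  2.513 -1.603] p [0.2326 0.11   0.986 ] F [-0.4  0.2 -0.3] T [ 0.03  0.26 -0.04] gap 0.088 tilt 29.34 x [ 0.49   0.019 -0.872] yawy 91.7
[0.2, 0.15, 0.9] [ 0.34 -0.41  0.8  -0.19  2.25 -1.42] 0.0 (np.float64(0.469), np.float64(0.463), np.float64(0.325)) [0.05 0.14 1.16] [-0.2   0.05  0.71]
[0.14, 0.25, 0.75] [ 1.09 -0.49  1.26 -0.5   2.04 -0.81] 0.0 (np.float64(0.541), np.float64(0.483), np.float64(0.238)) [-0.01  0.24  1.01] [-0.2  -0.13  0.7 ]
[0.13, 0.35, 0.5] [ 1.27 -0.46  1.76 -0.48  1.64 -0.42] 0.0 (np.float64(0.555), np.float64(0.381), np.float64(0.197)) [-0.02  0.34  0.76] [-0.17 -0.15  0.71]
[0.14, 0.4, 0.3] [ 1.28 -0.26  2.02 -0.51  1.25 -0.19] 0.0 (np.float64(0.529), np.float64(0.321), np.float64(0.285)) [-0.01  0.39  0.56] [-0.15 -0.08  0.74]
[0.2, 0.36, 0.18] [ 1.08 -0.2   2.22 -0.56  0.92 -0.21] 0.0 (np.float64(0.519), np.float64(0.292), np.float64(0.291)) [0.05 0.35 0.44] [-0.14 -0.02  0.74]
[0.3, 0.32, 0.13] [ 0.77 -0.11  2.28 -0.56  0.66 -0.43] 0.0 (np.float64(0.481), np.float64(0.242), np.float64(0.242)) [0.15 0.31 0.39] [-0.12  0.05  0.75]
[0.4, 0.28, 0.12] [ 0.5  -0.02  2.22 -0.46  0.52 -0.75] 0.0 (np.float64(0.428), np.float64(0.186), np.float64(0.201)) [0.25 0.27 0.38] [-0.07  0.1   0.75]
[0.48, 0.26, 0.12] [ 0.37  0.08  2.11 -0.35  0.48 -0.96] 0.0 (np.float64(0.373), np.float64(0.14), np.float64(0.192)) [0.33 0.25 0.38] [-0.01  0.12  0.75]
[0.55, 0.255, 0.08] [ 0.3   0.28  1.99 -0.33  0.4  -1.02] 0.0 (np.float64(0.287), np.float64(0.115), np.float64(0.248)) [0.4  0.25 0.34] [0.08 0.15 0.73]
[0.5, 0.248, 0.075] [ 0.32  0.2   2.1  -0.39  0.37 -0.95] 0.0 (np.float64(0.32), np.float64(0.144), np.float64(0.24)) [0.35 0.24 0.33] [0.05 0.14 0.74]
[0.55, 0.1, 0.07] [-0.06  0.19  2.14  0.16  0.31 -1.79] 0.0 (np.float64(0.288), np.float64(0.137), np.float64(0.271)) [0.4  0.09 0.33] [0.09 0.11 0.74]
```

```bash
cat >> h.py <<'E'
def path(W,step=.04):
    s=sense(); R=Ro.from_rotvec(s['tcp_rot']).as_matrix();p=s['tool_pos'];out=[];a=p
    for w in W:
        w=np.array(w);n=int(np.ceil(np.linalg.norm(w-a)/step))
        for i in range(n): out.append((R.T@(a+(w-a)*(i+1)/n-p)/.04).round(2).tolist())
        a=w
    for o in out: print(o)
E
python3 - <<'E'
from h import *
path([[.2,.15,.9],[.14,.25,.75],[.13,.35,.5],[.14,.4,.3]])
E
```

```text
[0.5, 0.34, -0.58]
[1.0, 0.68, -1.16]
[1.5, 1.01, -1.74]
[2.01, 1.52, -2.36]
[2.53, 2.02, -2.97]
[3.04, 2.53, -3.59]
[3.56, 3.03, -4.21]
[4.08, 3.54, -4.83]
[4.84, 3.89, -5.29]
[5.61, 4.24, -5.75]
[6.38, 4.6, -6.21]
[7.15, 4.95, -6.67]
[7.92, 5.31, -7.13]
[8.68, 5.66, -7.59]
[9.45, 6.01, -8.05]
[10.2, 6.22, -8.41]
[10.95, 6.42, -8.78]
[11.7, 6.62, -9.15]
[12.45, 6.82, -9.52]
[13.2, 7.03, -9.88]
[13.96, 7.23, -10.25]
```

Request:
step_arm([
  {"x": 0.5, "y": 0.3, "z": -0.6, "turn": 0, "hand": 1},
  {"x": 1, "y": 0.7, "z": -1.2, "turn": 0, "hand": 1},
  {"x": 1.5, "y": 1, "z": -1.7, "turn": 0, "hand": 1},
  {"x": 2, "y": 1.5, "z": -2.4, "turn": 0, "hand": 1},
  {"x": 2.5, "y": 2, "z": -3, "turn": 0, "hand": 1},
  {"x": 3, "y": 2.5, "z": -3.6, "turn": 0, "hand": 1},
  {"x": 3.6, "y": 3, "z": -4.2, "turn": 0, "hand": 1},
  {"x": 4.1, "y": 3.5, "z": -4.8, "turn": 0, "hand": 1},
])

```text
t: 9.17
tool_pos: [0.1515, 0.2291, 0.7793]
tcp_rot: [-0.01, 1.056, 0.031]
contact_force: [0.5, 0.4, 0.9]
finger_gap: 0.0883
```

```bash
python3 - <<'E'
from h import *
st();path([[.13,.35,.5],[.14,.4,.3]])
E
```

```text
t9.17 q [ 0.991 -0.493  1.192 -0.474  2.073 -0.918] p [0.1515 0.2291 0.7793] F [0.5 0.4 0.9] T [ 0.06  0.16 -0.01] gap 0.0883 tilt 29.52 x [ 0.492  0.021 -0.87 ] yawy 91.8
[0.73, 0.37, -0.48]
[1.47, 0.75, -0.96]
[2.2, 1.12, -1.44]
[2.94, 1.5, -1.92]
[3.67, 1.87, -2.4]
[4.41, 2.24, -2.88]
[5.14, 2.62, -3.36]
[5.88, 2.99, -3.84]
[6.63, 3.19, -4.21]
[7.38, 3.39, -4.58]
[8.13, 3.59, -4.95]
[8.88, 3.8, -5.32]
[9.63, 4.0, -5.69]
[10.38, 4.2, -6.05]
```

Request:
step_arm([
  {"x": 0.7, "y": 0.4, "z": -0.5, "turn": 0, "hand": 1},
  {"x": 1.5, "y": 0.8, "z": -1, "turn": 0, "hand": 1},
  {"x": 2.2, "y": 1.1, "z": -1.4, "turn": 0, "hand": 1},
  {"x": 2.9, "y": 1.5, "z": -1.9, "turn": 0, "hand": 1},
  {"x": 3.7, "y": 1.9, "z": -2.4, "turn": 0, "hand": 1},
  {"x": 4.4, "y": 2.2, "z": -2.9, "turn": 0, "hand": 1},
  {"x": 5.1, "y": 2.6, "z": -3.4, "turn": 0, "hand": 1},
  {"x": 5.9, "y": 3, "z": -3.8, "turn": 0, "hand": 1},
])

```text
t: 9.83
tool_pos: [0.1307, 0.351, 0.4989]
tcp_rot: [-0.01, 1.055, 0.034]
contact_force: [0.9, 0.5, 0.5]
finger_gap: 0.0879
```

```bash
python3 - <<'E'
from h import *
st();path([[.14,.4,.3],[.2,.36,.18]])
E
```

```text
t9.83 q [ 1.268 -0.462  1.768 -0.483  1.635 -0.414] p [0.1307 0.351  0.4989] F [0.9 0.5 0.5] T [0.03 0.19 0.01] gap 0.0879 tilt 29.57 x [ 0.493  0.023 -0.87 ] yawy 91.9
[0.74, 0.2, -0.37]
[1.49, 0.39, -0.74]
[2.23, 0.59, -1.11]
[2.98, 0.78, -1.48]
[3.72, 0.98, -1.85]
[4.47, 1.18, -2.22]
[5.3, 0.91, -2.27]
[6.13, 0.64, -2.32]
[6.96, 0.37, -2.37]
[7.79, 0.1, -2.42]
```

Request:
step_arm([
  {"x": 0.7, "y": 0.2, "z": -0.4, "turn": -0.3, "hand": 0.5},
  {"x": 1.5, "y": 0.4, "z": -0.7, "turn": -0.6, "hand": 0},
  {"x": 2.2, "y": 0.6, "z": -1.1, "turn": -0.9, "hand": 0},
  {"x": 3, "y": 0.8, "z": -1.5, "turn": -1.2, "hand": 0},
  {"x": 3.7, "y": 1, "z": -1.8, "turn": -1.5, "hand": 0},
  {"x": 4.5, "y": 1.1, "z": -2.2, "turn": -1.5, "hand": 0},
  {"x": 5.3, "y": 0.9, "z": -2.3, "turn": -1.5, "hand": 0},
  {"x": 6.1, "y": 0.6, "z": -2.3, "turn": -1.5, "hand": 0},
])

```text
t: 10.5
tool_pos: [0.1696, 0.3787, 0.2396]
tcp_rot: [-0.155, 1.05, 0.119]
contact_force: [0.1, 0.5, -0.1]
finger_gap: 0.0366
```

```bash
python3 - <<'E'
from h import *
s,R=st();print(R.round(3));path([[.2,.36,.18],[.3,.32,.14],[.4,.28,.13],[.46,.26,.12]])
E
```

```text
t10.50 q [ 1.187 -0.255  2.137 -0.53   1.089 -0.365] p [0.1696 0.3787 0.2396] F [ 0.1  0.5 -0.1] T [-0.02  0.22 -0.  ] gap 0.0366 tilt 29.55 x [ 0.493  0.024 -0.87 ] yawy 99.9
[[ 0.493 -0.171  0.853]
 [ 0.024  0.983  0.184]
 [-0.87  -0.07   0.488]]
[0.83, -0.24, -0.08]
[1.66, -0.48, -0.16]
[2.35, -0.93, 0.32]
[3.04, -1.38, 0.81]
[3.74, -1.83, 1.3]
[4.21, -2.29, 1.91]
[4.69, -2.75, 2.52]
[5.16, -3.22, 3.12]
[5.63, -3.58, 3.66]
[6.11, -3.95, 4.19]
```

Request:
step_arm([
  {"x": 0.8, "y": -0.2, "z": -0.1, "turn": 0, "hand": 0},
  {"x": 1.7, "y": -0.5, "z": -0.2, "turn": 0, "hand": 0},
  {"x": 2.4, "y": -0.9, "z": 0.3, "turn": 0, "hand": 0},
  {"x": 3, "y": -1.4, "z": 0.8, "turn": 0, "hand": 0},
  {"x": 3.7, "y": -1.8, "z": 1.3, "turn": 0, "hand": 0},
  {"x": 4.2, "y": -2.3, "z": 1.9, "turn": 0, "hand": 0},
  {"x": 4.7, "y": -2.7, "z": 2.5, "turn": 0, "hand": 0},
  {"x": 5.1, "y": -3.2, "z": 3.1, "turn": 0, "hand": 0},
])

```text
t: 11.17
tool_pos: [0.3993, 0.2798, 0.1312]
tcp_rot: [-0.156, 1.05, 0.119]
contact_force: [0.5, 0.7, -0.2]
finger_gap: 0.0009
```

```bash
cat >> h.py <<'E'
def wrist(name):
    s=sense(); R=Ro.from_rotvec(s['tcp_rot']).as_matrix(); c=camera('wrist'); save(c,name)
    he=np.array(c['hand_eye']); Rcw=R@he[:3,:3]; pc=R@he[:3,3]+s['tool_pos']
    c['R']=Rcw.T; c['t']=-Rcw.T@pc
    np.savez('w_'+name,color=c['color'],range_z=c['range_z'],R=c['R'],t=c['t'],K=[c['fx'],c['fy'],c['cx'],c['cy']])
    return c
E
python3 - <<'E'
from h import *
s,R=st();c=wrist('w1');print('campos',(-c['R'].T@c['t']).round(3))
for k in ('plate','rack','rack_mouth'):
    for q in recognise(k,c)[:2]: print(k,q['score'],np.round(q['box']))
E
```

```text
t11.17 q [ 0.501 -0.054  2.225 -0.433  0.541 -0.937] p [0.3993 0.2798 0.1312] F [ 0.5  0.7 -0.2] T [ 0.05  0.24 -0.01] gap 0.0009 tilt 29.56 x [ 0.493  0.024 -0.87 ] yawy 99.9
campos [0.266 0.263 0.208]
plate 0.9 [231. 263. 286. 284.]
rack 0.9 [212. 219. 337. 317.]
rack 0.39 [ 81.  35. 334. 137.]
rack_mouth 0.81 [215. 216. 342. 285.]
```

View pics/w1.png

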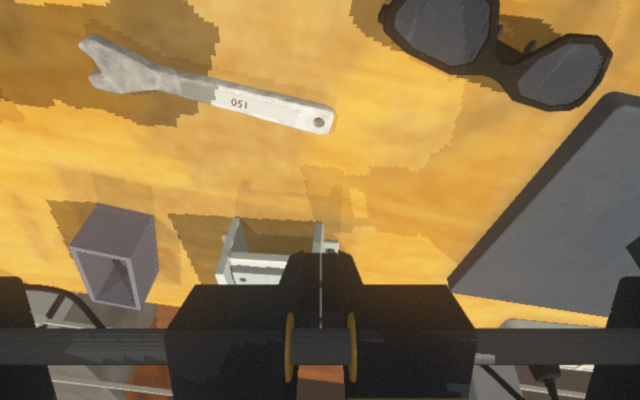

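```bash
python3 - <<'E'
from h import *
d=np.load('w_w1.npz'); c={k:d[k] for k in ('color','range_z','R','t')};c['fx'],c['fy'],c['cx'],c['cy']=d['K']
w=cloud(c)
m=(w[...,0]>.48)&(w[...,0]<.7)&(w[...,1]>.19)&(w[...,1]<.34)&(w[...,2]>.03)&(w[...,2]<.08)
v,u=np.nonzero(m); print(u.min(),u.max(),v.min(),v.max())
im=cv2.cvtColor(c['color'][210:310,200:360],cv2.COLOR_RGB2BGR);cv2.imwrite('pics/w1c.png',cv2.resize(im,None,fx=5,fy=5,interpolation=cv2.INTER_CUBIC))
m=(w[...,0]>.5)&(w[...,0]<.68)&(w[...,1]>.05)&(w[...,1]<.155)&(w[...,2]>.044)&(w[...,2]<.056)
print('tub',m.sum(),cv2.minAreaRect(w[m][:,:2].astype(np.float32)*1000))
path([[.5,.262,.125],[.578,.262,.095]])
E
```

```text
215 321 241 327
tub 1883 ((590.1400146484375, 104.84040832519531), (50.92879867553711, 105.78053283691406), 83.69654846191406)
[0.46, -0.29, 0.67]
[0.92, -0.57, 1.34]
[1.38, -0.86, 2.01]
[1.92, -0.95, 2.44]
[2.46, -1.04, 2.88]
[3.0, -1.14, 3.31]
```

View pics/w1c.png

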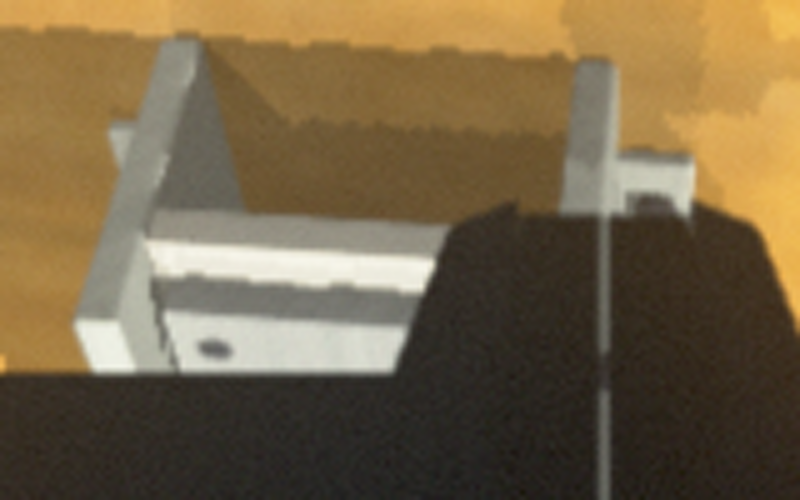

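```bash
python3 - <<'E'
from h import *
d=np.load('w_w1.npz'); c={k:d[k] for k in ('color','range_z','R','t')};c['fx'],c['fy'],c['cx'],c['cy']=d['K']
o=np.array([.590,.2638]);ax=np.array([np.cos(.1715),np.sin(.1715)]);ay=np.array([-ax[1],ax[0]])
for u,v,z in ((260,258.5,.046),(258,266.5,.046),(258,273,.054),(242,280,.054)):
    p=rayz(c,u,v,z);print(p.round(4),'rack',((p[:2]-o)@ax).round(4),((p[:2]-o)@ay).round(4))
E
```

```text
[0.518  0.2439 0.046 ] rack -0.0743 -0.0073
[0.5308 0.2427 0.046 ] rack -0.0619 -0.0106
[0.5278 0.2442 0.054 ] rack -0.0646 -0.0087
[0.5434 0.2309 0.054 ] rack -0.0515 -0.0245
```

Request:
step_arm([
  {"x": 0.5, "y": -0.3, "z": 0.7, "turn": 0.5, "hand": 0},
  {"x": 0.9, "y": -0.6, "z": 1.3, "turn": 1, "hand": 0},
  {"x": 1.4, "y": -0.9, "z": 2, "turn": 1.5, "hand": 0},
  {"x": 1.9, "y": -0.95, "z": 2.4, "turn": 1.5, "hand": 0},
  {"x": 2.4, "y": -1.05, "z": 2.9, "turn": 1.5, "hand": 0},
  {"x": 3, "y": -1.15, "z": 3.3, "turn": 1.5, "hand": 0},
  {"x": 3, "y": -1.15, "z": 3.3, "turn": 1.5, "hand": 0},
])

```text
t: 11.95
tool_pos: [0.5793, 0.2626, 0.0928]
tcp_rot: [-0.013, 1.057, 0.035]
contact_force: [-0.6, 0.2, 0.3]
finger_gap: 0.0007
```

```bash
python3 - <<'E'
from h import *
s,R=st();print(R.round(3));print(to([.578,.262,.072]))
c=camera('side');save(c,'side2');im=c['color'][100:300,150:350,::-1];cv2.imwrite('pics/side2c.png',cv2.resize(im,None,fx=3,fy=3))
E
```

```text
t11.95 q [ 0.297  0.305  1.917 -0.294  0.436 -1.071] p [0.5793 0.2626 0.0928] F [-0.6  0.2  0.3] T [-0.    0.21  0.01] gap 0.0007 tilt 29.46 x [ 0.491  0.023 -0.871] yawy 92.0
[[ 0.491 -0.035  0.87 ]
 [ 0.023  0.999  0.028]
 [-0.871  0.006  0.492]]
[ 0.44 -0.02 -0.28]
```

View pics/side2c.png

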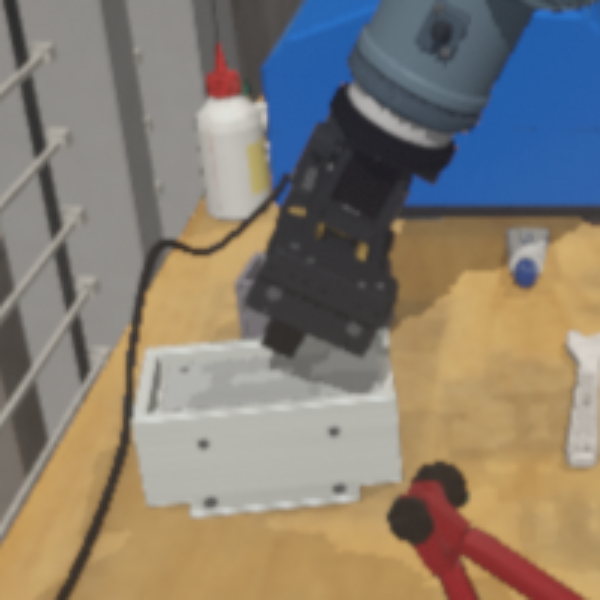

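Request:
step_arm([
  {"x": 0.2, "y": 0, "z": -0.12, "turn": 0, "hand": 0},
  {"x": 0.4, "y": 0, "z": -0.23, "turn": 0, "hand": 0},
  {"x": 0.46, "y": 0, "z": -0.26, "turn": 0, "hand": 0},
  {"x": 0.46, "y": 0, "z": -0.26, "turn": 0, "hand": 0},
])

```text
t: 12.33
tool_pos: [0.576, 0.2635, 0.0715]
tcp_rot: [-0.014, 1.058, 0.036]
contact_force: [-0.3, 1.0, 0.2]
finger_gap: 0.0006
```

```bash
python3 - <<'E'
from h import *
s,R=st()
E
```

```text
t12.33 q [ 0.3    0.342  1.925 -0.325  0.395 -1.035] p [0.576  0.2635 0.0715] F [-0.3  1.   0.2] T [-0.01  0.15 -0.01] gap 0.0006 tilt 29.36 x [ 0.49   0.023 -0.872] yawy 92.1
```

Request:
step_arm([
  {"x": 0.022, "y": 0, "z": -0.012, "turn": 0, "hand": 0},
  {"x": 0.044, "y": 0, "z": -0.025, "turn": 0, "hand": 0},
  {"x": 0.044, "y": 0, "z": -0.025, "turn": 0, "hand": 0},
])

```text
t: 12.58
tool_pos: [0.5766, 0.2641, 0.0708]
tcp_rot: [-0.014, 1.056, 0.037]
contact_force: [-0.3, 0.0, 4.6]
finger_gap: 0.0
```

```bash
python3 - <<'E'
from h import *
s,R=st()
E
```

```text
t12.58 q [ 0.301  0.344  1.925 -0.329  0.39  -1.031] p [0.5766 0.2641 0.0708] F [-0.3  0.   4.6] T [ 0.08 -0.05  0.04] gap 0.0 tilt 29.52 x [ 0.492  0.024 -0.87 ] yawy 92.2
```

Request:
step_arm([
  {"x": 0.04, "y": 0, "z": -0.022, "turn": 0, "hand": 0},
  {"x": 0.07, "y": 0, "z": -0.038, "turn": 0, "hand": 0},
  {"x": 0.07, "y": 0, "z": -0.038, "turn": 0, "hand": 0},
])

```text
t: 12.83
tool_pos: [0.5788, 0.2651, 0.0706]
tcp_rot: [-0.013, 1.049, 0.039]
contact_force: [0.3, -0.2, 8.3]
finger_gap: 0.0002
```

```bash
python3 - <<'E'
from h import *
s,R=st();print(R.T@np.array([-.985,-.171,0]), R.T@np.array([0,0,-1]))
E
```

```text
t12.83 q [ 0.301  0.348  1.923 -0.335  0.382 -1.025] p [0.5788 0.2651 0.0706] F [ 0.3 -0.2  8.3] T [ 0.1  -0.39 -0.01] gap 0.0002 tilt 29.88 x [ 0.497  0.026 -0.867] yawy 92.2
[-0.49444308 -0.13299536 -0.85866424] [ 0.8671132  -0.00816052 -0.49804427]
```

Request:
step_arm([
  {"x": 0.1, "y": 0, "z": -0.056, "turn": 0, "hand": 0},
  {"x": 0.036, "y": -0.017, "z": -0.163, "turn": 0, "hand": 0},
  {"x": -0.026, "y": -0.033, "z": -0.271, "turn": 0, "hand": 0},
  {"x": -0.088, "y": -0.05, "z": -0.378, "turn": 0, "hand": 0},
])

```text
t: 13.17
tool_pos: [0.5676, 0.2641, 0.0706]
tcp_rot: [-0.011, 1.04, 0.042]
contact_force: [2.1, 0.6, 11.4]
finger_gap: 0.0005
```

```bash
python3 - <<'E'
from h import *
s,R=st();print(R.T@np.array([-.985,-.171,0]), R.T@np.array([0,0,-1]))
c=camera('top');save(c,'top2');im=c['color'][55:175,235:395,::-1];cv2.imwrite('pics/top2c.png',cv2.resize(im,None,fx=5,fy=5,interpolation=cv2.INTER_CUBIC))
E
```

```text
t13.17 q [ 0.306  0.328  1.955 -0.358  0.361 -0.998] p [0.5676 0.2641 0.0706] F [ 2.1  0.6 11.4] T [ 0.08 -0.91  0.02] gap 0.0005 tilt 30.44 x [ 0.506  0.03  -0.862] yawy 92.3
[-0.5031917  -0.13175639 -0.85375897] [ 0.86219318 -0.01103722 -0.50645937]
```

View pics/top2c.png

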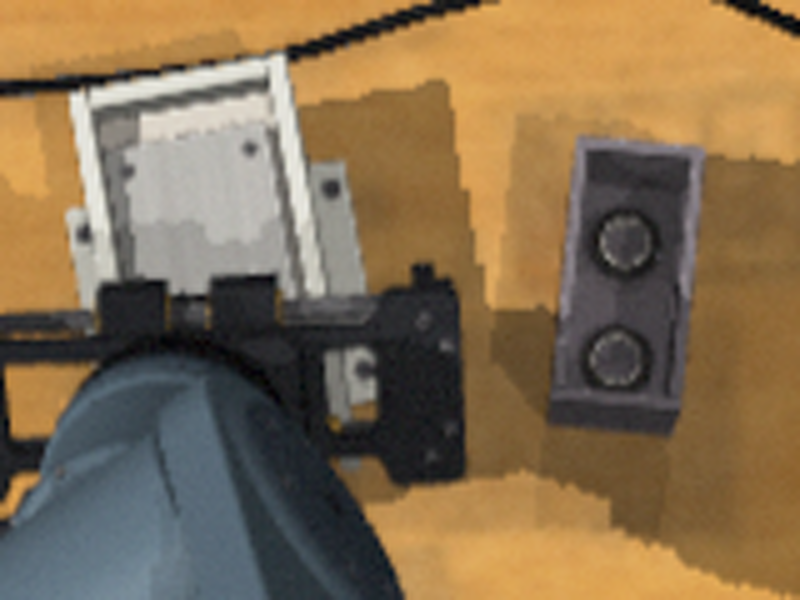

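Request:
step_arm([
  {"x": 0.03, "y": -0.02, "z": -0.16, "turn": 0, "hand": 0},
  {"x": -0.03, "y": -0.04, "z": -0.27, "turn": 0, "hand": 0},
  {"x": -0.09, "y": -0.06, "z": -0.38, "turn": 0, "hand": 0},
  {"x": -0.155, "y": -0.08, "z": -0.48, "turn": 0, "hand": 0},
  {"x": -0.22, "y": -0.1, "z": -0.59, "turn": 0, "hand": 0},
  {"x": -0.28, "y": -0.12, "z": -0.7, "turn": 0, "hand": 0},
])

```text
t: 13.72
tool_pos: [0.5409, 0.2597, 0.0705]
tcp_rot: [-0.009, 1.03, 0.045]
contact_force: [2.1, 0.4, 14.3]
finger_gap: 0.0004
```

```bash
python3 - <<'E'
from h import *
s,R=st();print(R.T@np.array([-.985,-.171,0]), R.T@np.array([0,0,-1]))
c=camera('top');save(c,'top3');im=c['color'][55:175,235:395,::-1];cv2.imwrite('pics/top3c.png',cv2.resize(im,None,fx=5,fy=5,interpolation=cv2.INTER_CUBIC))
E
```

```text
t13.72 q [ 0.314  0.283  2.024 -0.4    0.332 -0.949] p [0.5409 0.2597 0.0705] F [ 2.1  0.4 14.3] T [ 0.06 -1.05  0.01] gap 0.0004 tilt 31.00 x [ 0.514  0.033 -0.857] yawy 92.4
[-0.51193064 -0.13000779 -0.84881741] [ 0.85718278 -0.01407627 -0.51481991]
```

View pics/top3c.png

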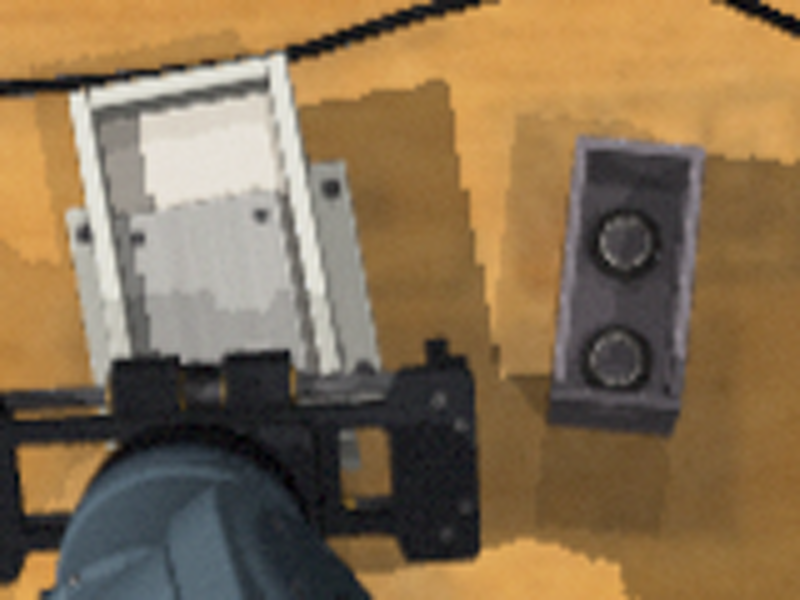

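Request:
step_arm([
  {"x": 0.02, "y": -0.02, "z": -0.156, "turn": 0, "hand": 0},
  {"x": -0.044, "y": -0.04, "z": -0.262, "turn": 0, "hand": 0},
  {"x": -0.108, "y": -0.06, "z": -0.37, "turn": 0, "hand": 0},
  {"x": -0.14, "y": -0.07, "z": -0.425, "turn": 0, "hand": 0},
])

```text
t: 14.1
tool_pos: [0.526, 0.2577, 0.0705]
tcp_rot: [-0.007, 1.021, 0.048]
contact_force: [1.2, 0.4, 12.2]
finger_gap: 0.0009
```

```bash
python3 - <<'E'
from h import *
s,R=st();print(R.T@np.array([-.985,-.171,0]), R.T@np.array([0,0,-1]))
c=camera('top');save(c,'top4');im=c['color'][55:175,235:395,::-1];cv2.imwrite('pics/top4c.png',cv2.resize(im,None,fx=5,fy=5,interpolation=cv2.INTER_CUBIC))
E
```

```text
t14.10 q [ 0.319  0.257  2.064 -0.432  0.312 -0.912] p [0.526  0.2577 0.0705] F [ 1.2  0.4 12.2] T [ 0.14 -0.86  0.  ] gap 0.0009 tilt 31.52 x [ 0.521  0.037 -0.853] yawy 92.5
[-0.51992091 -0.12818494 -0.8442256 ] [ 0.85250098 -0.01689117 -0.52245264]
```

View pics/top4c.png

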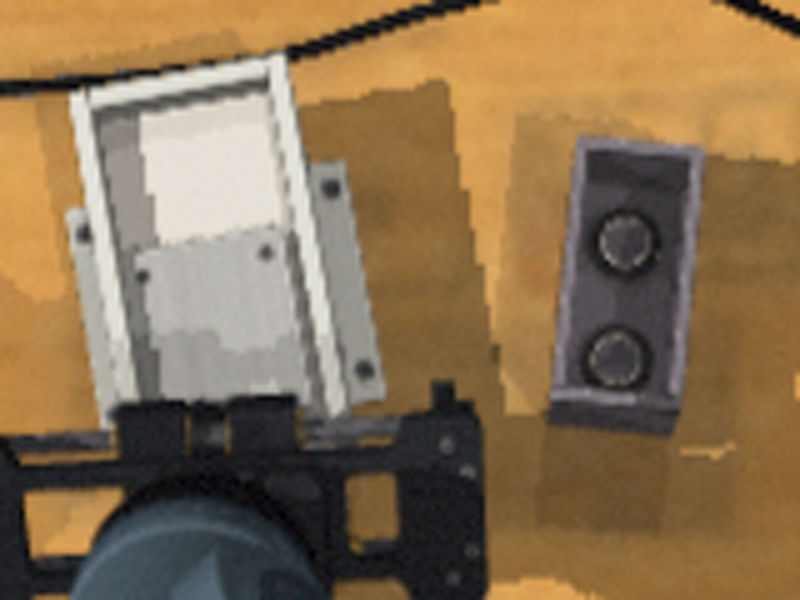

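```bash
python3 - <<'E'
from h import *
c=camera('top')
o=np.array([.590,.2638]);ax=np.array([np.cos(.1715),np.sin(.1715)]);ay=np.array([-ax[1],ax[0]])
for n,L in (('init',((128,149),(250,127),(297,403),(174,424))),('now',((143,275),(265,252)))):
    for u,v in L:
        p=rayz(c,235+u/5-.4,55+v/5-.4,.054)[:2]; print(n,((p-o)@ax).round(4),((p-o)@ay).round(4),p.round(4))
# range profile: plate rear edge
w=cloud(c)
m=(w[...,0]>.5)&(w[...,0]<.7)&(w[...,1]>.22)&(w[...,1]<.3)
P=w[m];xr=(P[:,:2]-o)@ax;yr=(P[:,:2]-o)@ay
for a in np.arange(-.06,.07,.008):
    k=(np.abs(yr)<.025)&(xr>a)&(xr<a+.008);print(a.round(3),k.sum(),np.median(P[k,2]).round(4) if k.any() else None)
E
```

```text
init 0.056 0.0222 [0.6414 0.2952]
init 0.0558 -0.0255 [0.6494 0.2482]
init -0.0539 -0.0247 [0.5411 0.2303]
init -0.0534 0.0228 [0.5335 0.2771]
now 0.006 0.0248 [0.5917 0.2892]
now 0.0062 -0.0228 [0.6    0.2424]
-0.06 21 0.0719
-0.052 50 0.0523
-0.044 105 0.0522
-0.036 109 0.0522
-0.028 108 0.052
-0.02 106 0.0522
-0.012 106 0.0519
-0.004 103 0.0522
0.004 107 0.0523
0.012 76 0.049
0.02 101 0.0436
0.028 100 0.0441
0.036 104 0.0438
0.044 108 0.0442
0.052 100 0.0442
0.06 100 0.0441
0.068 174 0.0518
```

```bash
python3 - <<'E'
from h import *
path([[.526,.2577,.12],[.4952,.2484,.12]],.02)
E
```

```text
[-0.35, 0.01, 0.22]
[-0.7, 0.01, 0.43]
[-1.05, 0.02, 0.65]
[-1.26, -0.08, 0.32]
[-1.46, -0.18, -0.01]
```

Request:
step_arm([
  {"x": -0.35, "y": 0.01, "z": 0.22, "turn": 0, "hand": 0},
  {"x": -0.7, "y": 0.01, "z": 0.43, "turn": 0, "hand": 0},
  {"x": -1.05, "y": 0.02, "z": 0.65, "turn": -0.4, "hand": 0.5},
  {"x": -1.26, "y": -0.08, "z": 0.32, "turn": -0.8, "hand": 1},
  {"x": -1.46, "y": -0.18, "z": -0.01, "turn": -1.4, "hand": 1},
  {"x": -1.46, "y": -0.18, "z": -0.01, "turn": -1.4, "hand": 1},
])

```text
t: 14.7
tool_pos: [0.4925, 0.2477, 0.1191]
tcp_rot: [-0.143, 1.019, 0.124]
contact_force: [-0.7, 0.5, 0.0]
finger_gap: 0.0251
```

```bash
python3 - <<'E'
from h import *
s,R=st();print(R.round(3))
c=camera('side');im=c['color'][150:300,150:350,::-1];cv2.imwrite('pics/side3c.png',cv2.resize(im,None,fx=4,fy=4))
w=cloud(c)
o=np.array([.590,.2638]);ax=np.array([np.cos(.1715),np.sin(.1715)]);ay=np.array([-ax[1],ax[0]])
P=w.reshape(-1,3);P=P[np.isfinite(P[:,0])];xr=(P[:,:2]-o)@ax;yr=(P[:,:2]-o)@ay
k=(np.abs(yr)<.03)&(xr>-.13)&(xr<-.075)&(P[:,2]<.065)&(P[:,2]>.045)
print(k.sum(),np.percentile(xr[k],[1,5,50]),np.median(P[k,2]))
path([[.4952,.2484,.052]],.012)
wrist('w2')
E
```

```text
t14.70 q [ 0.322  0.081  2.133 -0.328  0.415 -1.17 ] p [0.4925 0.2477 0.1191] F [-0.7  0.5  0. ] T [ 0.02  0.31 -0.06] gap 0.0251 tilt 31.34 x [ 0.519  0.036 -0.854] yawy 99.8
[[ 0.519 -0.17   0.838]
 [ 0.036  0.984  0.177]
 [-0.854 -0.061  0.516]]
353 [-0.11431378 -0.11256922 -0.0951249 ] 0.053654029577480424
[0.24, 0.02, -0.14]
[0.49, 0.03, -0.28]
[0.73, 0.05, -0.42]
[0.97, 0.07, -0.57]
[1.22, 0.09, -0.71]
[1.46, 0.1, -0.85]
```

View pics/w2.png

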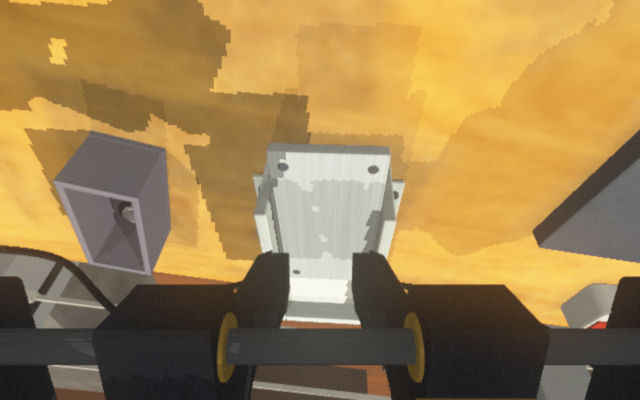

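View pics/side3c.png

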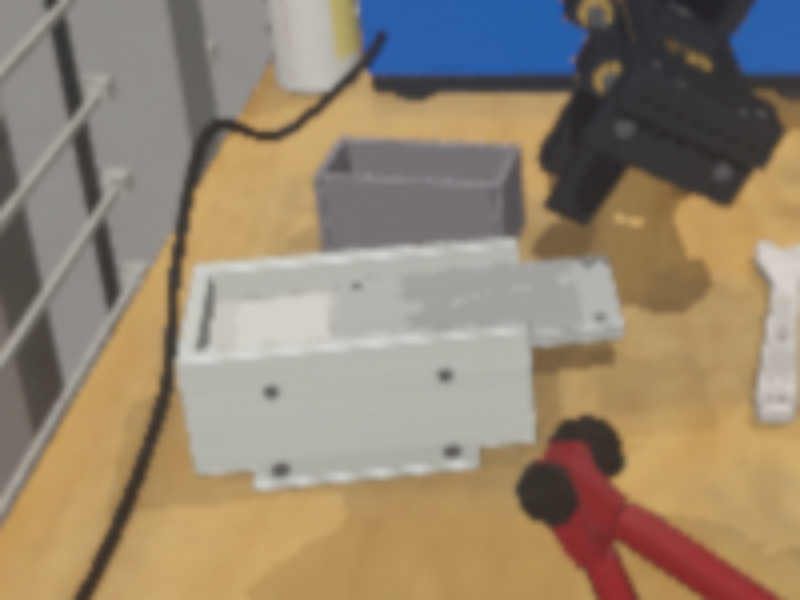

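```bash
python3 - <<'E'
from h import *
d=np.load('w_w2.npz'); c={k:d[k] for k in ('color','range_z','R','t')};c['fx'],c['fy'],c['cx'],c['cy']=d['K']
o=np.array([.590,.2638]);ax=np.array([np.cos(.1715),np.sin(.1715)]);ay=np.array([-ax[1],ax[0]])
for u,v in ((283,167.5),(373,170),(269,151),(390,153)):
    p=rayz(c,u,v,.054)[:2];print(p.round(4),((p-o)@ax).round(4),((p-o)@ay).round(4),world(c,u,v+3).round(4))
E
```

```text
[0.4916 0.2239] -0.1038 -0.0225 [0.4925 0.2242 0.0553]
[0.4827 0.2715] -0.1044 0.0259 [0.4841 0.2718 0.0547]
[0.4815 0.2158] -0.1151 -0.0288 [0.482  0.2161 0.0557]
[0.4694 0.2765] -0.1166 0.0331 [0.471  0.277  0.0545]
```

Request:
step_arm([
  {"x": 0, "y": 0, "z": 0, "turn": 0, "hand": 1},
  {"x": 0, "y": 0, "z": 0, "turn": 0, "hand": 1},
  {"x": 0, "y": 0, "z": 0, "turn": 0, "hand": 1},
  {"x": 0, "y": 0, "z": 0, "turn": 0, "hand": 1},
  {"x": 0, "y": 0, "z": 0, "turn": 0, "hand": 1},
  {"x": 0, "y": 0, "z": 0, "turn": 0, "hand": 1},
  {"x": 0.2, "y": 0.02, "z": -0.1, "turn": 0, "hand": 1},
  {"x": 0.4, "y": 0.04, "z": -0.24, "turn": 0, "hand": 1},
])

```text
t: 15.47
tool_pos: [0.496, 0.2492, 0.1016]
tcp_rot: [-0.138, 1.014, 0.122]
contact_force: [-0.7, -0.3, 0.1]
finger_gap: 0.0862
```

```bash
python3 - <<'E'
from h import *
st();path([[.4942,.249,.0515]],.012)
E
```

```text
t15.47 q [ 0.323  0.127  2.133 -0.371  0.367 -1.119] p [0.496  0.2492 0.1016] F [-0.7 -0.3  0.1] T [-0.01  0.27  0.01] gap 0.0862 tilt 31.62 x [ 0.523  0.038 -0.852] yawy 99.6
[0.21, 0.01, -0.14]
[0.42, 0.03, -0.28]
[0.63, 0.04, -0.41]
[0.83, 0.06, -0.55]
[1.04, 0.07, -0.69]
```

Request:
step_arm([
  {"x": 0.21, "y": 0.01, "z": -0.14, "turn": 0, "hand": 1},
  {"x": 0.42, "y": 0.03, "z": -0.28, "turn": 0, "hand": 1},
  {"x": 0.63, "y": 0.04, "z": -0.41, "turn": -0.05, "hand": 1},
  {"x": 0.83, "y": 0.06, "z": -0.55, "turn": -0.1, "hand": 1},
  {"x": 1.04, "y": 0.07, "z": -0.69, "turn": -0.1, "hand": 1},
  {"x": 1.04, "y": 0.07, "z": -0.69, "turn": -0.1, "hand": 1},
])

```text
t: 15.97
tool_pos: [0.4926, 0.2482, 0.0489]
tcp_rot: [-0.148, 1.018, 0.127]
contact_force: [-0.7, 0.1, -0.5]
finger_gap: 0.0883
```

```bash
python3 - <<'E'
from h import *
s,R=st();print(R.round(3),to([.4942,.249,.0515]))
c=camera('side');im=c['color'][150:300,150:350,::-1];cv2.imwrite('pics/side4c.png',cv2.resize(im,None,fx=4,fy=4))
E
```

```text
t15.97 q [ 0.323  0.25   2.143 -0.551  0.251 -0.941] p [0.4926 0.2482 0.0489] F [-0.7  0.1 -0.5] T [-0.02  0.25 -0.01] gap 0.0883 tilt 31.39 x [ 0.52   0.037 -0.854] yawy 100.1
[[ 0.52  -0.175  0.836]
 [ 0.037  0.983  0.182]
 [-0.854 -0.064  0.517]] [-0.03  0.01  0.07]
```

View pics/side4c.png

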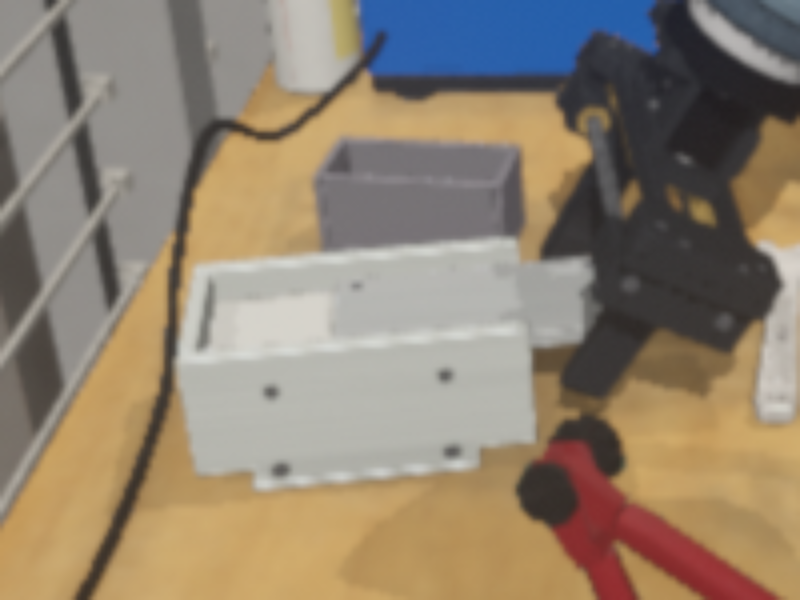

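Request:
step_arm([
  {"x": 0, "y": 0, "z": 0, "turn": 0, "hand": 0.6},
  {"x": 0, "y": 0, "z": 0, "turn": 0, "hand": 0.4},
  {"x": 0, "y": 0, "z": 0, "turn": 0, "hand": 0},
  {"x": 0, "y": 0, "z": 0, "turn": 0, "hand": 0},
  {"x": 0, "y": 0, "z": 0, "turn": 0, "hand": 0},
  {"x": 0, "y": 0, "z": 0, "turn": 0, "hand": 0},
  {"x": 0, "y": 0, "z": 0, "turn": 0, "hand": 0},
], force=45)

```text
t: 16.6
tool_pos: [0.4935, 0.2486, 0.0504]
tcp_rot: [-0.148, 1.016, 0.128]
contact_force: [0.2, 1.0, 2.5]
finger_gap: 0.0633
```

```bash
python3 - <<'E'
from h import *
s,R=st();print(R.T@[0,0,1.])
E
```

```text
t16.60 q [ 0.323  0.248  2.142 -0.548  0.252 -0.943] p [0.4935 0.2486 0.0504] F [0.2 1.  2.5] T [-0.03  0.06 -0.09] gap 0.0633 tilt 31.51 x [ 0.521  0.037 -0.853] yawy 100.1
[-0.85259316 -0.06383443  0.5186618 ]
```

Request:
step_arm([
  {"x": -0.1, "y": -0.01, "z": 0.06, "turn": 0, "hand": 0},
  {"x": -0.25, "y": -0.02, "z": 0.15, "turn": 0, "hand": 0},
  {"x": -0.45, "y": -0.03, "z": 0.27, "turn": 0, "hand": 0},
  {"x": -0.7, "y": -0.05, "z": 0.43, "turn": 0, "hand": 0},
  {"x": -0.95, "y": -0.07, "z": 0.58, "turn": 0, "hand": 0},
  {"x": -1.2, "y": -0.09, "z": 0.73, "turn": 0, "hand": 0},
  {"x": -1.3, "y": -0.1, "z": 0.79, "turn": 0, "hand": 0},
  {"x": -1.3, "y": -0.1, "z": 0.79, "turn": 0, "hand": 0},
])

```text
t: 17.27
tool_pos: [0.494, 0.2487, 0.1127]
tcp_rot: [-0.148, 1.014, 0.128]
contact_force: [0.1, -0.2, -1.4]
finger_gap: 0.0627
```

```bash
python3 - <<'E'
from h import *
s,R=st()
c=camera('side');im=c['color'][130:280,150:350,::-1];cv2.imwrite('pics/side5c.png',cv2.resize(im,None,fx=4,fy=4))
w=cloud(c);np.save('cl_side5',w)
c=camera('top');im=c['color'][55:175,235:395,::-1];cv2.imwrite('pics/top5c.png',cv2.resize(im,None,fx=5,fy=5));np.save('cl_top5',cloud(c))
E
```

```text
t17.27 q [ 0.323  0.098  2.134 -0.346  0.393 -1.157] p [0.494  0.2487 0.1127] F [ 0.1 -0.2 -1.4] T [-0.01  0.46 -0.04] gap 0.0627 tilt 31.61 x [ 0.523  0.038 -0.852] yawy 100.1
```

View pics/side5c.png

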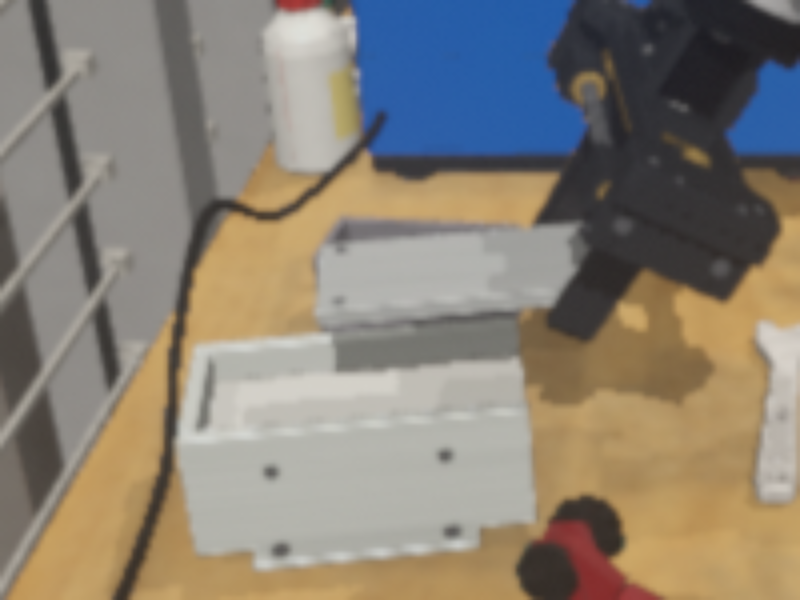

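View pics/top5c.png

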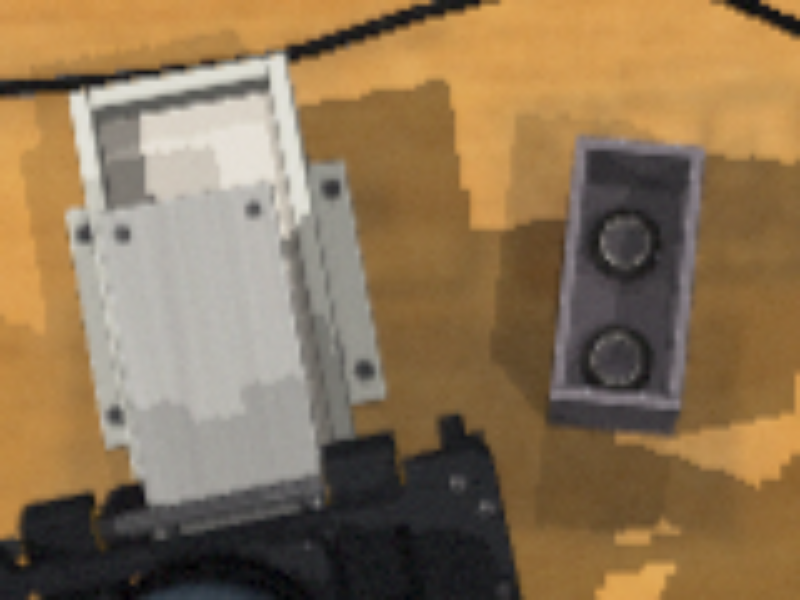

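```bash
cat >> h.py <<'E'
def platefit(w,p,zr=.03,R=.13,n0=None):
    "fit plane to the plate top near tcp p"
    P=w.reshape(-1,3);P=P[np.isfinite(P[:,0])]
    k=(np.abs(P[:,2]-p[2])<zr)&(P[:,0]>p[0]+.015)&(P[:,0]<p[0]+R)&(np.abs(P[:,1]-p[1])<.06);P=P[k]
    for it in range(6):
        A=np.c_[P[:,:2]-p[:2],np.ones(len(P))];c=np.linalg.lstsq(A,P[:,2],rcond=None)[0];r=np.abs(A@c-P[:,2]);P=P[r<max(.003,2*np.median(r))]
    return c,P
E
python3 - <<'E'
from h import *
s=sense();p=s['tool_pos'];R=Ro.from_rotvec(s['tcp_rot']).as_matrix()
for n in ('side5','top5'):
    c,P=platefit(np.load(f'cl_{n}.npy'),p);print(n,len(P),'slopes deg',np.degrees(np.arctan(c[:2])).round(2),'z at tcp',c[2])
    r=cv2.minAreaRect(P[:,:2].astype(np.float32)*1000);print(r)
# dots in top5: rear dots
c=camera('top')
for u,v in ((122,234),(253,209)):
    print(rayz(c,235+u/5-.4,55+v/5-.4,.117).round(4))
E
```

```text
side5 1021 slopes deg [-0.16 -0.64] z at tcp 0.11565777104343185
((554.8678588867188, 253.8526611328125), (104.24021911621094, 79.3837890625), 10.317075729370117)
top5 1796 slopes deg [-0.48  0.13] z at tcp 0.1132925993592767
((553.61181640625, 258.4696044921875), (103.1404800415039, 64.09588623046875), 9.971159934997559)
[0.5892 0.2883 0.117 ]
[0.5977 0.2414 0.117 ]
```

```bash
python3 - <<'E'
from h import *
st();path([[.5443,.1094,.105]],.019)
E
```

```text
t17.42 q [ 0.323  0.101  2.136 -0.347  0.392 -1.156] p [0.4929 0.2482 0.1106] F [ 0.5  0.2 -2.4] T [-0.03  0.46 -0.03] gap 0.0632 tilt 31.42 x [ 0.52   0.037 -0.853] yawy 100.1
[0.08, -0.45, 0.05]
[0.16, -0.91, 0.09]
[0.25, -1.36, 0.14]
[0.33, -1.81, 0.18]
[0.41, -2.27, 0.23]
[0.49, -2.72, 0.28]
[0.58, -3.17, 0.32]
[0.66, -3.63, 0.37]
```

Request:
step_arm([
  {"x": 0.04, "y": -0.2, "z": 0.02, "turn": 0, "hand": 0},
  {"x": 0.1, "y": -0.6, "z": 0.06, "turn": 0, "hand": 0},
  {"x": 0.2, "y": -1.1, "z": 0.11, "turn": 0, "hand": 0},
  {"x": 0.3, "y": -1.6, "z": 0.16, "turn": 0, "hand": 0},
  {"x": 0.39, "y": -2.1, "z": 0.21, "turn": 0, "hand": 0},
  {"x": 0.47, "y": -2.6, "z": 0.26, "turn": 0, "hand": 0},
  {"x": 0.56, "y": -3.1, "z": 0.31, "turn": 0, "hand": 0},
  {"x": 0.66, "y": -3.6, "z": 0.37, "turn": 0, "hand": 0},
])

```text
t: 18.08
tool_pos: [0.5436, 0.1094, 0.1037]
tcp_rot: [-0.148, 1.019, 0.128]
contact_force: [-0.1, 0.3, -1.7]
finger_gap: 0.0627
```

```bash
python3 - <<'E'
from h import *
s,R=st()
c=camera('top');im=c['color'][55:175,275:435,::-1];cv2.imwrite('pics/top6c.png',cv2.resize(im,None,fx=5,fy=5))
C,P=platefit(cloud(c),s['tool_pos']);print(len(P),np.degrees(np.arctan(C[:2])),C[2],cv2.minAreaRect(P[:,:2].astype(np.float32)*1000))
st();path([[.5443,.1094,.065]],.01)
E
```

```text
t18.08 q [-0.05   0.091  2.165  0.185  0.348 -1.972] p [0.5436 0.1094 0.1037] F [-0.1  0.3 -1.7] T [ 0.08  0.48 -0.02] gap 0.0627 tilt 31.31 x [ 0.518  0.037 -0.854] yawy 100.1
1763 [-0.89971339 -0.1929008 ] 0.10544798964579892 ((604.2786865234375, 114.07328796386719), (104.47029876708984, 75.13172149658203), 10.116466522216797)
t18.13 q [-0.055  0.092  2.163  0.188  0.347 -1.978] p [0.5455 0.1071 0.1043] F [ 1.  -1.8 -1.8] T [-0.17  0.35 -0.09] gap 0.0635 tilt 31.43 x [ 0.52   0.035 -0.853] yawy 100.0
[0.21, 0.03, -0.13]
[0.41, 0.06, -0.26]
[0.62, 0.09, -0.39]
[0.83, 0.13, -0.52]
```

View pics/top6c.png

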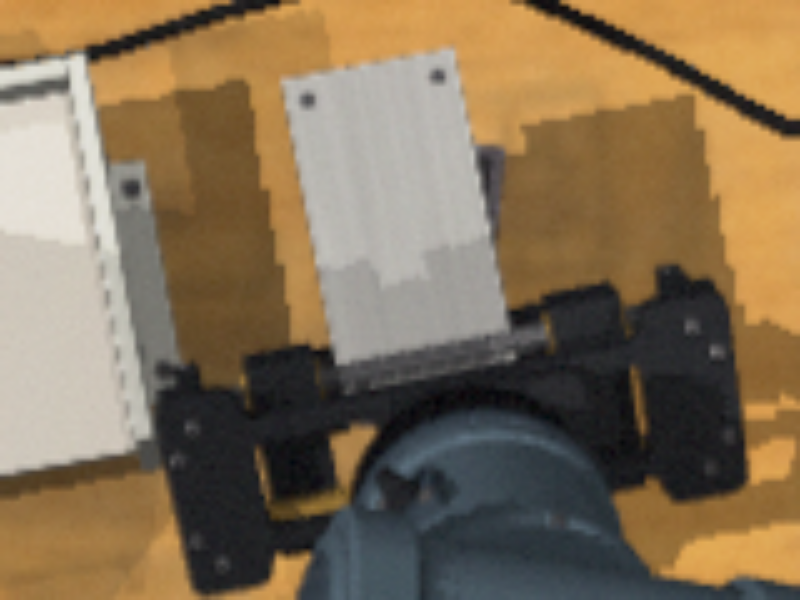

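Request:
step_arm([
  {"x": 0.2, "y": 0.03, "z": -0.13, "turn": 0, "hand": 0},
  {"x": 0.4, "y": 0.06, "z": -0.26, "turn": 0, "hand": 0},
  {"x": 0.62, "y": 0.09, "z": -0.39, "turn": 0, "hand": 0},
  {"x": 0.83, "y": 0.12, "z": -0.52, "turn": 0, "hand": 0},
  {"x": 0.85, "y": 0.12, "z": -0.53, "turn": 0, "hand": 0},
  {"x": 0.85, "y": 0.12, "z": -0.53, "turn": 0, "hand": 0},
])

```text
t: 18.63
tool_pos: [0.5431, 0.1097, 0.0623]
tcp_rot: [-0.149, 1.021, 0.127]
contact_force: [-0.3, 0.4, -1.5]
finger_gap: 0.0633
```

```bash
python3 - <<'E'
from h import *
s,R=st()
c=camera('top');im=c['color'][55:175,275:435,::-1];cv2.imwrite('pics/top7c.png',cv2.resize(im,None,fx=5,fy=5))
c2=camera('side')
for cc in (c,c2):
    C,P=platefit(cloud(cc),s['tool_pos'],.015);print(len(P),np.degrees(np.arctan(C[:2])),C[2],cv2.minAreaRect(P[:,:2].astype(np.float32)*1000))
im=c2['color'][130:280,150:350,::-1];cv2.imwrite('pics/side7c.png',cv2.resize(im,None,fx=4,fy=4))
st();path([[.5443,.1094,.055]],.003)
E
```

```text
t18.63 q [-0.048  0.193  2.171  0.256  0.243 -2.045] p [0.5431 0.1097 0.0623] F [-0.3  0.4 -1.5] T [-0.    0.51 -0.  ] gap 0.0633 tilt 31.22 x [ 0.517  0.036 -0.855] yawy 100.1
1516 [-0.98399082  0.48952324] 0.06369996712125071 ((603.8729248046875, 113.7520980834961), (103.29003143310547, 75.87249755859375), 10.021580696105957)
651 [-0.38605711 -0.76753485] 0.06590450910350856 ((603.4237060546875, 117.79972839355469), (106.17674255371094, 74.81623077392578), 11.699928283691406)
t18.73 q [-0.049  0.191  2.17   0.256  0.243 -2.045] p [0.5444 0.1095 0.0639] F [ 0.3 -1.4 -1.8] T [-0.05  0.47  0.04] gap 0.0636 tilt 31.40 x [ 0.52   0.036 -0.854] yawy 100.1
[0.06, 0.0, -0.04]
[0.13, 0.01, -0.08]
[0.19, 0.01, -0.12]
```

View pics/side7c.png

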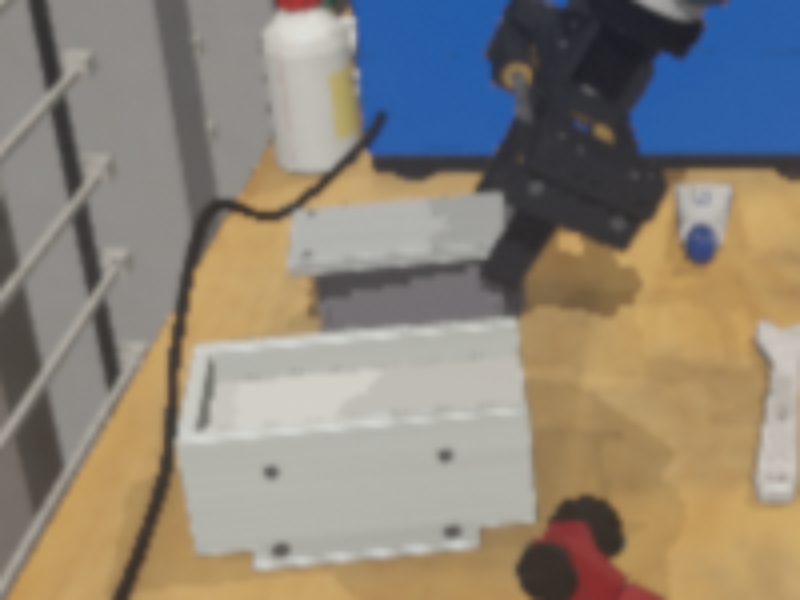

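View pics/top7c.png

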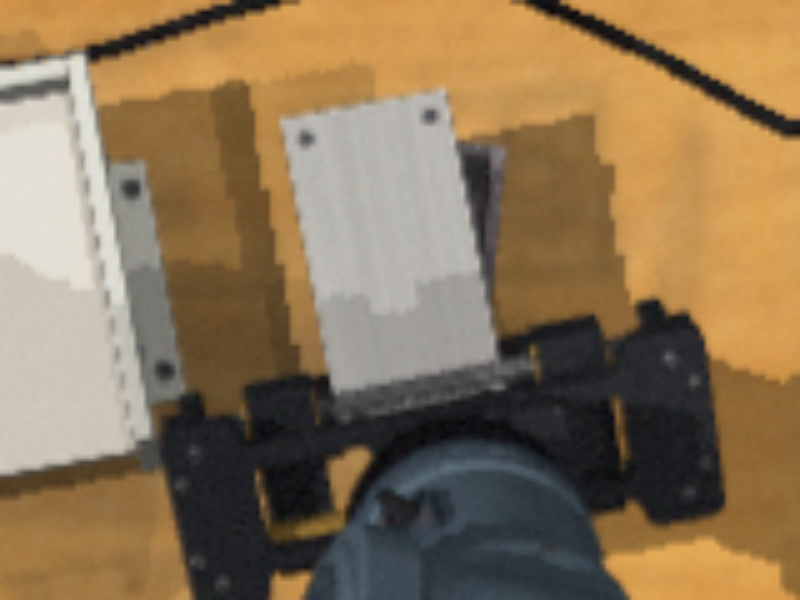

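```bash
python3 - <<'E'
from h import *
c=camera('top')
for u,v in ((175,440),(180,410),(190,480),(190,400),(200,540),(150,450),(145,430),(225,440)):
    print((u,v),world(c,275+u/5,55+v/5).round(3))
E
```

```text
(175, 440) [0.505 0.196 0.153]
(180, 410) [0.518 0.195 0.141]
(190, 480) [0.493 0.192 0.144]
(190, 400) [0.523 0.192 0.133]
(200, 540) [0.474 0.189 0.133]
(150, 450) [0.525 0.21  0.038]
(145, 430) [0.529 0.211 0.057]
(225, 440) [0.505 0.179 0.152]
```

Request:
step_arm([
  {"x": 0.05, "y": 0, "z": -0.03, "turn": 0, "hand": 0},
  {"x": 0.1, "y": 0, "z": -0.06, "turn": 0, "hand": 0},
  {"x": 0.15, "y": 0.01, "z": -0.09, "turn": 0, "hand": 0},
  {"x": 0.17, "y": 0.01, "z": -0.1, "turn": 0, "hand": 0},
  {"x": 0.17, "y": 0.01, "z": -0.1, "turn": 0, "hand": 0},
])

```text
t: 19.2
tool_pos: [0.5447, 0.1093, 0.0561]
tcp_rot: [-0.149, 1.017, 0.126]
contact_force: [-0.2, -0.2, -1.5]
finger_gap: 0.0632
```

```bash
python3 - <<'E'
from h import *
s,R=st();print(to([.5443,.1094,.0535]))
E
```

```text
t19.20 q [-0.049  0.212  2.17   0.279  0.223 -2.069] p [0.5447 0.1093 0.0561] F [-0.2 -0.2 -1.5] T [-0.04  0.43 -0.03] gap 0.0632 tilt 31.42 x [ 0.52   0.036 -0.853] yawy 100.0
[ 0.05  0.01 -0.04]
```

Weight still carried (Fz −1.5). A little lower.

Request:
step_arm([
  {"x": 0.022, "y": 0, "z": -0.013, "turn": 0, "hand": 0},
  {"x": 0.044, "y": 0, "z": -0.026, "turn": 0, "hand": 0},
  {"x": 0.066, "y": 0, "z": -0.04, "turn": 0, "hand": 0},
  {"x": 0.066, "y": 0, "z": -0.04, "turn": 0, "hand": 0},
])

```text
t: 19.53
tool_pos: [0.5465, 0.109, 0.0545]
tcp_rot: [-0.149, 1.013, 0.125]
contact_force: [0.3, -1.0, 3.2]
finger_gap: 0.0631
```

```bash
python3 - <<'E'
from h import *
s,R=st()
E
```

```text
t19.53 q [-0.05   0.219  2.168  0.291  0.214 -2.081] p [0.5465 0.109  0.0545] F [ 0.3 -1.   3.2] T [0.21 0.01 0.06] gap 0.0631 tilt 31.66 x [ 0.524  0.035 -0.851] yawy 100.0
```

Request:
step_arm([
  {"x": 0, "y": 0, "z": 0, "turn": 0, "hand": 0.75},
  {"x": 0, "y": 0, "z": 0, "turn": 0, "hand": 0.8},
  {"x": 0, "y": 0, "z": 0, "turn": 0, "hand": 0.85},
  {"x": 0, "y": 0, "z": 0, "turn": 0, "hand": 0.95},
  {"x": 0, "y": 0, "z": 0, "turn": 0, "hand": 1},
  {"x": 0, "y": 0, "z": 0, "turn": 0, "hand": 1},
], force=5)

```text
t: 20.03
tool_pos: [0.5463, 0.109, 0.0544]
tcp_rot: [-0.149, 1.013, 0.125]
contact_force: [-0.5, -0.5, 0.1]
finger_gap: 0.0879
```

```bash
python3 - <<'E'
from h import *
s,R=st();print(R.round(3))
c=camera('top');im=c['color'][55:175,275:435,::-1];cv2.imwrite('pics/top8c.png',cv2.resize(im,None,fx=5,fy=5))
C,P=platefit(cloud(c),s['tool_pos'],.015);print(len(P),np.degrees(np.arctan(C[:2])),C[2],cv2.minAreaRect(P[:,:2].astype(np.float32)*1000))
E
```

```text
t20.03 q [-0.05   0.219  2.168  0.291  0.214 -2.081] p [0.5463 0.109  0.0544] F [-0.5 -0.5  0.1] T [-0.01  0.31 -0.02] gap 0.0879 tilt 31.64 x [ 0.523  0.035 -0.851] yawy 100.0
[[ 0.523 -0.173  0.834]
 [ 0.035  0.983  0.182]
 [-0.851 -0.066  0.52 ]]
1475 [-0.21608127  0.63009923] 0.055928886638391566 ((608.7300415039062, 106.96428680419922), (102.59900665283203, 88.37725830078125), 9.310718536376953)
```

View pics/top8c.png

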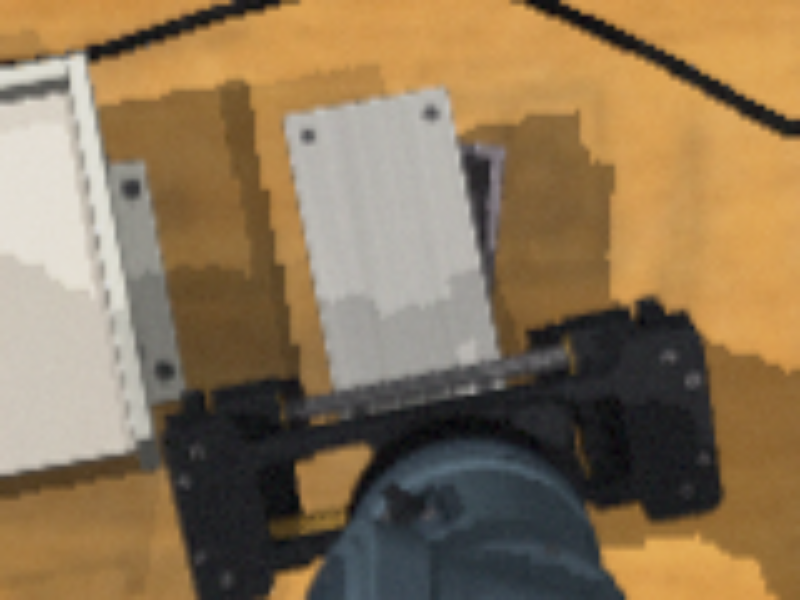

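```bash
cat >> h.py <<'E'
def dots(c,L,z=.058):
    a,b=[rayz(c,275+u/5-.4,55+v/5-.4,z)[:2] for u,v in L]   # left, right rear dots
    m=(a+b)/2; dy=a-b; yaw=np.arctan2(dy[1],dy[0])-np.pi/2
    cen=m-.0548*np.array([np.cos(yaw),np.sin(yaw)])
    t=np.radians(-6);d=cen-[.591,.1045];
    print('len',np.linalg.norm(dy),'yaw',np.degrees(yaw),'centre',cen.round(4),'in tub',(d@[np.cos(t),np.sin(t)]).round(4),(d@[-np.sin(t),np.cos(t)]).round(4)); return cen,yaw
E
python3 - <<'E'
from h import *
s=sense();c=camera('top')
cen,y=dots(c,((307,135),(431,113)));d=cen-s['tool_pos'][:2];print(d@[np.cos(y),np.sin(y)],d@[-np.sin(y),np.cos(y)])
E
```

```text
len 0.04802081716980079 yaw 9.457202157517875 centre [0.5932 0.1168] in tub 0.0009 0.0125
0.047470883419923324 5.428973772655896e-05
```

Request:
step_arm([
  {"x": -0.01, "y": 0, "z": -0.02, "turn": 0.5, "hand": 1},
  {"x": -0.01, "y": 0, "z": -0.02, "turn": 1, "hand": 1},
  {"x": -0.01, "y": 0, "z": -0.02, "turn": 1.5, "hand": 1},
  {"x": -0.01, "y": 0, "z": -0.02, "turn": 1.6, "hand": 0.8},
  {"x": -0.01, "y": 0, "z": -0.02, "turn": 1.6, "hand": 0.6},
  {"x": -0.01, "y": 0, "z": -0.02, "turn": 1.6, "hand": 0.6},
  {"x": -0.01, "y": 0, "z": -0.02, "turn": 1.6, "hand": 0.6},
  {"x": -0.01, "y": 0, "z": -0.02, "turn": 1.6, "hand": 0.6},
], force=7)

```text
t: 20.8
tool_pos: [0.5454, 0.1088, 0.0543]
tcp_rot: [0.003, 1.019, 0.04]
contact_force: [0.7, 0.3, -0.3]
finger_gap: 0.0641
```

```bash
python3 - <<'E'
from h import *
s,R=st();print(R.round(3))
c=camera('top');im=c['color'][55:175,275:435,::-1];cv2.imwrite('pics/top9c.png',cv2.resize(im,None,fx=5,fy=5))
C,P=platefit(cloud(c),s['tool_pos'],.015);print(len(P),np.degrees(np.arctan(C[:2])),C[2],cv2.minAreaRect(P[:,:2].astype(np.float32)*1000))
E
```

```text
t20.80 q [-0.05   0.218  2.17   0.293  0.213 -1.917] p [0.5454 0.1088 0.0543] F [ 0.7  0.3 -0.3] T [-0.03  0.27  0.06] gap 0.0641 tilt 31.63 x [ 0.523  0.035 -0.851] yawy 91.9
[[ 0.523 -0.032  0.852]
 [ 0.035  0.999  0.016]
 [-0.851  0.021  0.524]]
1528 [-0.1080777  0.4403105] 0.056001461213197205 ((608.8324584960938, 111.51361083984375), (99.02354431152344, 64.02682495117188), 3.0487313270568848)
```

View pics/top9c.png

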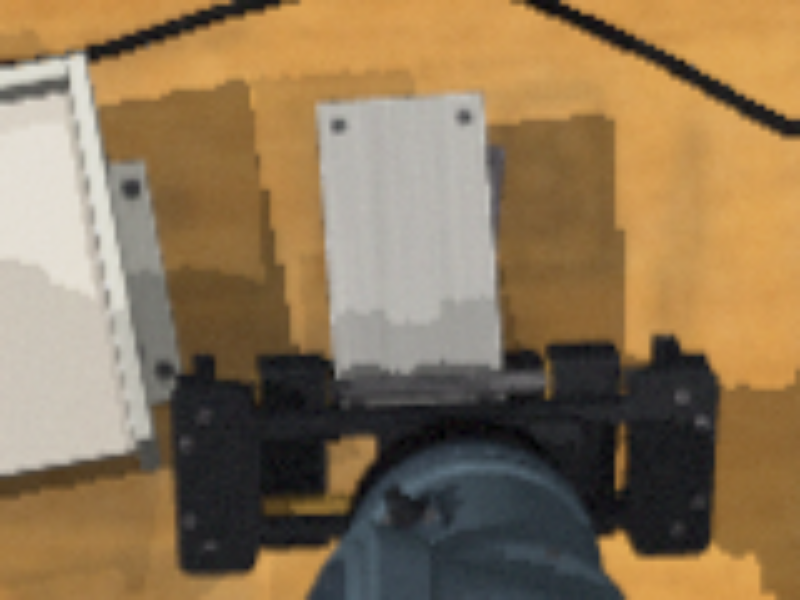

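Request:
step_arm([
  {"x": 0, "y": 0, "z": 0, "turn": 0, "hand": 0.9},
  {"x": 0, "y": 0, "z": 0, "turn": 0, "hand": 0.95},
  {"x": 0, "y": 0, "z": 0, "turn": 0, "hand": 0.95},
  {"x": -0.02, "y": 0.02, "z": -0.03, "turn": 0.8, "hand": 0.95},
  {"x": -0.02, "y": 0.02, "z": -0.03, "turn": 1.6, "hand": 0.95},
  {"x": -0.02, "y": 0.02, "z": -0.03, "turn": 1.6, "hand": 0.95},
])

```text
t: 21.35
tool_pos: [0.544, 0.1096, 0.0544]
tcp_rot: [0.158, 1.02, -0.047]
contact_force: [0.8, 0.6, 0.4]
finger_gap: 0.0835
```

Request:
step_arm([
  {"x": 0, "y": 0, "z": 0, "turn": 0, "hand": 0.8},
  {"x": 0, "y": 0, "z": 0, "turn": 0, "hand": 0.6},
  {"x": 0, "y": 0, "z": 0, "turn": 0, "hand": 0.6},
  {"x": 0, "y": 0, "z": 0, "turn": 0, "hand": 0.6},
  {"x": 0, "y": 0, "z": 0, "turn": 0, "hand": 0.6},
], force=7)

```text
t: 21.77
tool_pos: [0.5438, 0.1096, 0.0542]
tcp_rot: [0.158, 1.02, -0.046]
contact_force: [0.8, -0.4, -0.1]
finger_gap: 0.0642
```

```bash
python3 - <<'E'
from h import *
s,R=st();print(R.round(3))
c=camera('top');im=c['color'][55:175,275:435,::-1];cv2.imwrite('pics/top10c.png',cv2.resize(im,None,fx=5,fy=5))
C,P=platefit(cloud(c),s['tool_pos'],.015);print(len(P),np.degrees(np.arctan(C[:2])),C[2],cv2.minAreaRect(P[:,:2].astype(np.float32)*1000))
E
```

```text
t21.77 q [-0.048  0.215  2.173  0.29   0.213 -1.742] p [0.5438 0.1096 0.0542] F [ 0.8 -0.4 -0.1] T [0.04 0.3  0.03] gap 0.0642 tilt 31.62 x [ 0.523  0.035 -0.852] yawy 83.5
[[ 0.523  0.112  0.845]
 [ 0.035  0.988 -0.153]
 [-0.852  0.11   0.513]]
1534 [-0.33491806 -1.0421529 ] 0.05666626625815741 ((605.685302734375, 103.57100677490234), (63.987972259521484, 98.3711166381836), 85.18051147460938)
```

View pics/top10c.png

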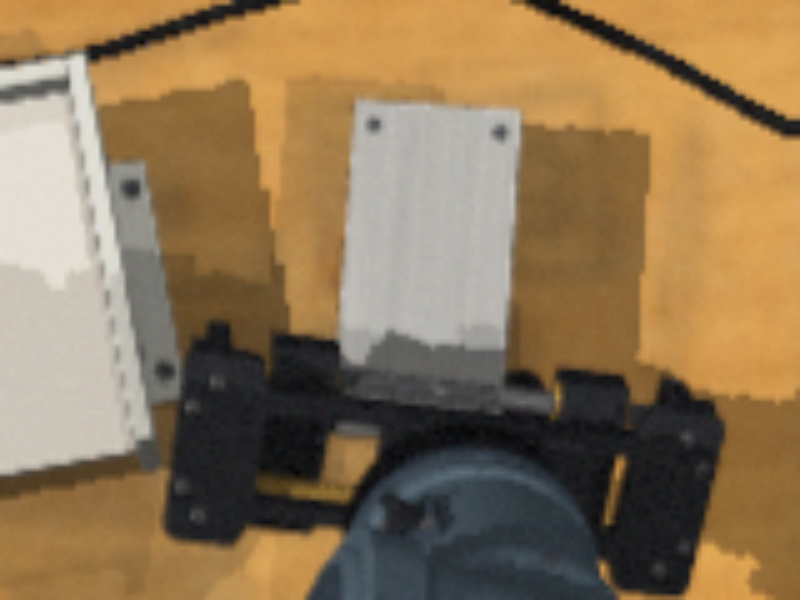

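```bash
python3 - <<'E'
from h import *
c=camera('top');dots(c,((373,124),(499,132)))
E
```

```text
len 0.04803898974377147 yaw -4.667484989953283 centre [0.5906 0.1048] in tub -0.0004 0.0003
```

Request:
step_arm([
  {"x": 0, "y": 0, "z": 0, "turn": 0, "hand": 0.75},
  {"x": 0, "y": 0, "z": 0, "turn": 0, "hand": 0.85},
  {"x": 0, "y": 0, "z": 0, "turn": 0, "hand": 0.95},
  {"x": 0, "y": 0, "z": 0, "turn": 0, "hand": 1},
  {"x": 0, "y": 0, "z": 0, "turn": 0, "hand": 1},
])

```text
t: 22.28
tool_pos: [0.5439, 0.1096, 0.0543]
tcp_rot: [0.158, 1.02, -0.046]
contact_force: [0.2, 0.5, -0.6]
finger_gap: 0.0878
```

```bash
python3 - <<'E'
from h import *
s,R=st();path([[.535,.11,.12],[.47,.13,.14]],.03)
E
```

```text
t22.28 q [-0.048  0.215  2.173  0.29   0.213 -1.742] p [0.5439 0.1096 0.0543] F [ 0.2  0.5 -0.6] T [-0.05  0.23 -0.02] gap 0.0878 tilt 31.63 x [ 0.523  0.035 -0.851] yawy 83.5
[-0.5, 0.05, 0.22]
[-1.01, 0.11, 0.44]
[-1.51, 0.16, 0.65]
[-1.93, 0.29, 0.26]
[-2.35, 0.41, -0.14]
[-2.77, 0.53, -0.54]
```

Request:
step_arm([
  {"x": -0.25, "y": 0.02, "z": 0.1, "turn": 0, "hand": 1},
  {"x": -0.6, "y": 0.06, "z": 0.26, "turn": 0, "hand": 1},
  {"x": -1.01, "y": 0.1, "z": 0.44, "turn": 0, "hand": 1},
  {"x": -1.51, "y": 0.16, "z": 0.65, "turn": 0, "hand": 1},
  {"x": -1.93, "y": 0.29, "z": 0.26, "turn": 0, "hand": 1},
  {"x": -2.35, "y": 0.41, "z": -0.14, "turn": 0, "hand": 1},
  {"x": -2.77, "y": 0.53, "z": -0.54, "turn": 0, "hand": 1},
  {"x": -2.77, "y": 0.53, "z": -0.54, "turn": 0, "hand": 1},
])

```text
t: 22.95
tool_pos: [0.4671, 0.131, 0.1398]
tcp_rot: [0.157, 1.021, -0.045]
contact_force: [0.7, -0.1, -0.6]
finger_gap: 0.0878
```

```bash
python3 - <<'E'
from h import *
s,R=st()
c=camera('top');im=c['color'][55:175,275:435,::-1];cv2.imwrite('pics/top11c.png',cv2.resize(im,None,fx=5,fy=5))
c2=camera('side');im=c2['color'][130:280,150:350,::-1];cv2.imwrite('pics/side11c.png',cv2.resize(im,None,fx=4,fy=4));save(c2,'side11')
for cc in (c,c2):
    P=cloud(cc).reshape(-1,3);k=(P[:,0]>.51)&(P[:,0]<.67)&(P[:,1]>.05)&(P[:,1]<.16)&(P[:,2]>.05)&(P[:,2]<.065);P=P[k]
    A=np.c_[P[:,:2],np.ones(len(P))];q=np.linalg.lstsq(A,P[:,2],rcond=None)[0]
    print(len(P),np.degrees(np.arctan(q[:2])),P[:,2].mean(),cv2.minAreaRect(P[:,:2].astype(np.float32)*1000))
for k in ('spanner','safety_glasses','grease_tube'):
    for q in recognise(k,c2)[:1]:
        b=q['box'];print(k,q['score'],np.round(b),world(c2,(b[0]+b[2])/2,(b[1]+b[3])/2).round(3))
E
```

```text
t22.95 q [ 0.008 -0.165  2.313  0.074  0.445 -1.479] p [0.4671 0.131  0.1398] F [ 0.7 -0.1 -0.6] T [-0.03  0.25  0.04] gap 0.0878 tilt 31.57 x [ 0.522  0.036 -0.852] yawy 83.6
2257 [ 0.06502843 -0.03768819] 0.05607330379543654 ((590.287109375, 104.82778930664062), (63.903194427490234, 131.3011474609375), 85.0179672241211)
975 [-0.13688051 -2.19040203] 0.05685020217960855 ((590.7763061523438, 106.91410827636719), (67.89351654052734, 131.818603515625), 83.68004608154297)
spanner 0.71 [340. 210. 356. 253.] [0.391 0.211 0.01 ]
safety_glasses 0.76 [374. 252. 403. 304.] [0.331 0.373 0.024]
grease_tube 0.78 [317. 177. 329. 194.] [0.445 0.026 0.02 ]
```

View pics/top11c.png

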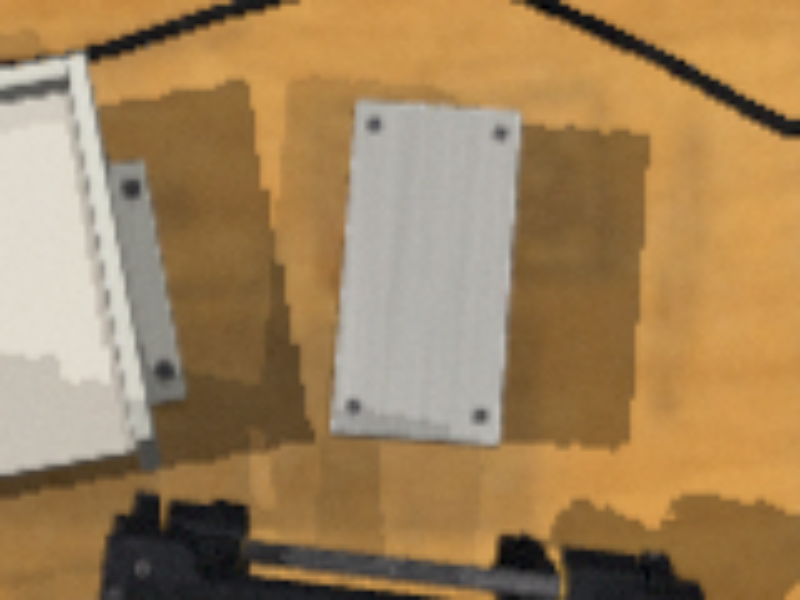

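View pics/side11c.png

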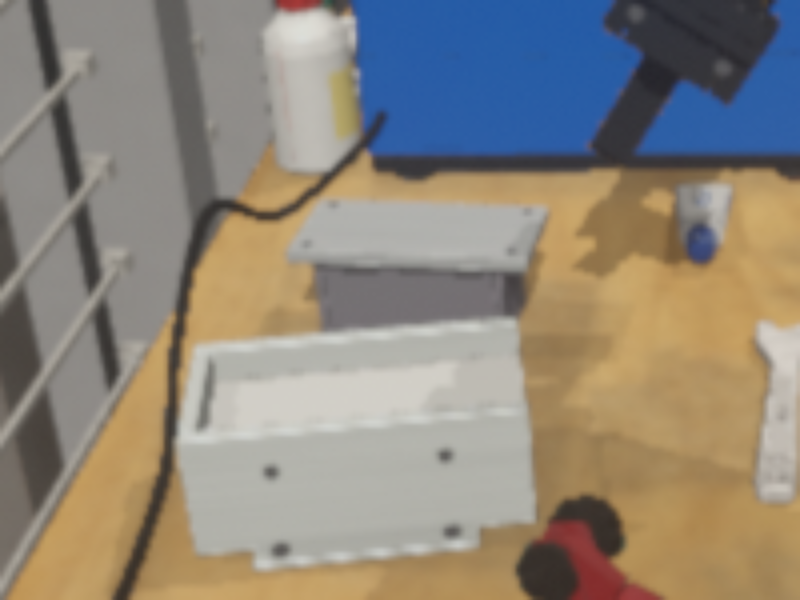

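```bash
python3 -c "
from station import *
print(job_done()); print(sense()['t'])"
```

```text
the job is handed in; nothing more can be done
None
the job is handed in; nothing more can be done
```

I slid the plate out, carried it to the tub and laid it flat and centred on the rim. I then released it, backed the hand off and handed the job in at about 23 s. The hand-in gives no verdict.

- **Tilt:** The moves cannot tilt the tool, so I pushed against the arm's joint and reach limits in free space above the hose. That gave about 29–31° of tilt, and I then reached in beneath the hose.
- **Slide:** I dragged the plate out with the closed fingertips, pressing with about 8–14 N. Its front edge ended about 114 mm ahead of the rack's origin, an overhang of about 41 mm, still level on the floor.
- **Lift and place:** I gripped the overhanging end at 45 N, lifted the TCP to 0.113 m and set the plate on the tub about 15° out of line. I then opened the jaws, turned them and squeezed lightly at 7 N, twice, to bring the plate into line.

**Last checks (the first three from the top camera):**
- The plate's centre is at (0.590, 0.105) m, within 1 mm of the measured tub centre.
- It is in line with the tub to about 1°.
- It lies flat within 0.1°, with its top 8 mm above the rim as measured by the same camera.
- The gripper is clear, with contact force near zero.
- The spanner, glasses and grease tube still measure within about 4 mm of their starting positions.

**One disagreement:** the side camera's plane fit gave a 2° roll across the plate. I put this down to points from the plate's side edge in that fit, since the side picture shows the plate flat.

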